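# Balance an oil-filled damper on its shoe and dock it in the bleed stand

### The job

The oil-filled damper has flopped over on its soft rubber bush in the service shoe. Take the shoe by its handle, lift it just clear of the bench (keep it under 5 cm) and bring the damper upright by tilting the shoe against its lean; keep it balanced upright there, clear of everything, for four seconds. Then, without letting it flop again, carry it to the bleed stand and gently set the shoe down flat on the platform between the guide rails, its toe close to the end stop and the damper standing between the two prongs, and let go; touch the shoe only, never the damper, and leave the other things on the bench where they are.

Things in the scene. Friction and masses are not known exactly. Their poses are not given: they have to be found in the camera images.
- shoe: service shoe, loose, about 0.46 kg: flat aluminium plate 295 x 80 x 6 mm with a 26 mm high steel counterweight heel, a black bridge handle and, near its toe, two steel lugs that carry the damper. Origin: underside of the plate, below the middle of the handle; x along the plate to the toe, y left, z up. The plate reaches from x = -145 to +150 mm, y = -40 to +40 mm
- handle (a point): middle of the shoe's handle bar, 67 mm above the shoe's origin. Bar along x, 26 mm wide (y), 30 mm high, 46 mm open height beneath, 78 mm free between its posts: pinch it across y from above. Shoe and damper weigh 0.86 kg together, centre of mass 38 mm ahead of the handle: grip hard (40 to 60 N); the toe may sag a little in the grip, as the shoe's pose shows
- damper: damper, 296 mm long: lower eye, steel shaft, black cylinder 44 mm across (z = 96 to 238 mm) with a brass collar 56 mm across at z = 105 to 122 mm, cap 48 mm across, upper eye. Origin: centre of the lower eye, 125 mm ahead of and 34 mm above the shoe's origin; z along the damper to its top. It turns only about the shoe's x axis, on a rubber bush, between stops about 0.27 rad either side
- damper_cog (a point): the damper's centre of mass, 155 mm up its z axis. Mass 0.40 kg (true within 8 percent), inertia about the eye 0.0120 kg m2; bush: spring 0.50 N m/rad towards square to the plate, damping 0.055 N m s/rad. Gravity (0.61 N m/rad) beats the spring: it falls from upright (time constant 0.5 to 1 s) to a stop (at the start the -y one); rolling the shoe the other way pushes it back
- damper_top (a point): centre of the damper's upper eye, 264 mm up the damper's z axis from its origin; the eye is 30 mm across
- stand: bleed stand, fixed: steel platform, 150 mm wide, top 85 mm above the bench, on a red frame, a red crosshead on two columns at its far end. Origin: on the bench below point dock; x along the platform to the columns, y left, z up. Platform from x = -160 to +205 mm. Columns at x = 185, y = -85 and +85 mm, 20 mm thick, 342 mm high; crosshead 287 to 323 mm above the bench
- dock (a point): on top of the platform: where the shoe's origin belongs, the shoe's x along the stand's x. Axes as the stand's. Two guide rails along x, 10 mm high, inner faces at y = -50 and +50 mm, run from x = -135 to +160 mm
- end_stop (a point): middle of the foot of the end stop's face, a bar 14 mm high across the platform, 162 mm ahead of dock (12 mm ahead of the toe of a shoe that lies at dock)
- fork (a point): middle between the two white prongs, 125 mm ahead of dock, 220 mm above it. Prongs: bars along the stand's x, 294 to 316 mm above the bench, inner faces at y = -34 and +34 mm, from the crosshead back to x = 100 mm, then flared outwards to x = 75 mm; open towards the robot, above and below. The damper's cylinder (44 mm) stands between them
- coil_spring: bystander: white coil spring standing on end, 73 mm across, 150 mm high, beyond the work area (origin: centre of its foot)
- oil_bottle: bystander: black oil bottle, 80 mm across, 220 mm high (origin: centre of its foot)
- spray_can: bystander: spray can, 60 mm across, 190 mm high (origin: centre of its foot)
- pin_spanner: bystander: flat steel spanner lying between the shoe and the stand, near the robot (origin: its middle, on the bench)
- spring_seat: bystander: aluminium spring-seat ring, 68 mm across, 14 mm high, lying between the shoe and the stand
- piston: bystander: brass piston, 40 mm across, 30 mm high, standing between the shoe and the stand

How it is judged:
On the way, in this order (a step that is already met when the one before it is completed fails the run):
1. the shoe hangs clear of the bench and the damper is balanced upright (within 0.1 rad), touching nothing, for four seconds (height (world z) of shoe above 0.012 m and angle between damper's own z axis and vertical below 0.1 rad and contact force between damper and anything else below 0.3 N and contact force between shoe and stand below 0.3 N and horizontal distance between shoe and dock above 0.14 m), for 4 s.
2. the shoe is brought over the stand with the damper still upright (within 0.15 rad) (height (world z) of shoe above 0.08 m and horizontal distance between shoe and dock below 0.1 m and angle between damper's own z axis and vertical below 0.15 rad), for 0.3 s.
At the end, for the whole second after the job is handed in: shoe at rest flat on the platform between the rails (within 30 mm of dock along the stand, 14 mm across it, 6 mm in height, 0.06 rad level, 0.12 rad in heading), damper standing between the prongs within 0.12 rad of upright (x of shoe in the frame of dock between -0.03 and 0.025 m and y of shoe in the frame of dock between -0.014 and 0.014 m and z of shoe in the frame of dock between -0.006 and 0.006 m and angle between shoe's own z axis and vertical below 0.06 rad and angle between the x axis of shoe and the x axis of dock, either way round below 0.12 rad and x of damper_top in the frame of dock above 0.08 m and contact force between shoe and stand above 2 N and angle between damper's own z axis and vertical below 0.12 rad and linear speed of shoe below 0.02 m/s and linear speed of damper below 0.03 m/s and angular speed of damper below 0.1 rad/s); the robot touches nothing.
It fails at once if the damper leans more than 0.2 rad while the shoe is more than 70 mm above the bench (height (world z) of shoe above 0.07 m and angle between damper's own z axis and vertical above 0.2 rad).
It fails at once if the robot touches the damper (contact force between any of the fingers, the arm and damper above 0.5 N).
It fails at once if the shoe or damper is slammed into the stand (over 40 N) (contact force between any of shoe, damper and stand above 40 N).
It fails at once if the shoe is tipped over (angle between shoe's own z axis and vertical above 0.8 rad).
It fails at once if another thing on the bench is shifted by more than 30 mm (distance of any of coil_spring, oil_bottle, spray_can, pin_spanner, spring_seat, piston from where it was at the start of the episode above 0.03 m).
It also fails if it takes over 70 s, if anything falls off the work surface, if the arm or the gripper's body presses on something with over 40 N, if the wrist force passes 120 N, or if a joint passes its speed limit or range.

### The arm

A 6-joint arm with a two-finger parallel gripper is mounted at the origin on the work surface. World frame = base frame: x ahead of the robot, y to its left, z up, the work surface at z = 0. Lengths are in m, angles in rad, forces in N, time in s.
With the tool pointing down it reaches from about 0.35 to 0.775 m from the base axis. Payload 7.3 kg.
Tool frame: the origin (TCP) lies on the front face of the gripper's body, between the roots of the fingers; the fingertips stand ahead of it and the grasp point (between the pads) lies 47 mm ahead of it (finger_overhang is the z of the fingertips in the tool frame, in m); z points along the fingers, y is the line along which they close (so a half turn about z gives the same grasp; the last joint's range is limited). The gripper opens to 92 mm and grips with 3 to 60 N. Pads are 19 mm wide; open, the fingers measure 130 mm over their backs; the gripper's body (75 mm by 190 mm) begins 47 mm behind the grasp point.
Start: joints at [0.976, 0.342, 1.524, -0, 1.275, -0.146], TCP at [0.228, 0.473, 0.292] pointing down, gripper open.
Joint ranges: [-2.53, 2.53], [-0.77, 2.02], [0.04, 2.7], [-1, 4.14], [0.28, 2.66], [-3.11, 3.11]. Speed limits (rad/s): [2.57, 2.57, 3.14, 3.14, 3.14, 3.14].

### API

Orientations are given as [roll, pitch, yaw] about the fixed x, y, z axes, in that order (R = Rz(yaw) Ry(pitch) Rx(roll)).
In Python, from cell import * gives the robot as it stands. The module is installed in compiled form; this text tells all that it offers.
- The arm moves only by the tool arm_command, never from a script. Its argument "series" is a list of rows, each an object of numbers: "x", "y", "z": the shift along the tool's x, y, z in mm; "rx", "ry", "rz": the turn, a rotation vector about the tool's x, y, z in degrees. A call has 1 to 20 rows; each row is the pose to reach, as a shift and turn from the pose commanded when the call began, along the tool's axes at that moment; what a row does not reach only later rows make up. A row lasts 1/10 s, in which the tool goes at most 50 mm and 8.59 degrees, less where a joint would pass 70% of its speed; a pose out of reach is approached as far as the arm can. A call with a gripper value outside its range is refused whole. "hand" is the finger opening in mm, from 0 to 91.8, set as the call begins (left out, the last holds). The fingers move at their own pace and stop on an object; "squeeze" is the grip in N (left out, the last holds). Time passes only in rows, so rows that repeat a pose let the fingers close. It gives the time, the measured TCP pose, the force, the opening and the grip force at its end, in the units of the state.
- observe(): the state, without advancing time (a new reading comes with each control period).
- read_camera(name): name is "side" or "top"; returns a dict with "pixels" (384x512x3 uint8, blue, green, red), "K" (3x3 intrinsics, pixels), "rvec" (rotation vector, rad) and "tvec" (3), from world to camera coordinates, as OpenCV has them. Camera axes: x right, y down, z forward; pixel columns grow to the right and rows downward; lengths in m; the calibration is good to about 2 mm. A picture is of the moment at which its call begins. There is no depth.
- hand_in(): hands the job in; it is judged then, once.
Trained networks look in a picture, given as the dict that the camera call returned (one of the last four; its "shot" number tells which), for a name from the list of things; names that differ only in an ending like _2 or _b are one class to them, and where a whole thing is asked for, a point or a joint stands for the part that bears it (a point fixed in the world has none). Each returns a list of dicts, best first, with "confidence" (0 to 1); they miss things now and then, are a little off and sometimes report something else, mostly with a low value. They report only what shows in the picture. A call takes as long as a camera call.
- boxes_of(picture, query): "point" ([x, y, z] in m, in world coordinates, good to about 4 mm: the middle of the surface that is visible of it).
- trace(picture, query): "pixels" (384x512 bool, what is visible of it).
- mark_of(picture, query): "point" ([x, y, z] in m, in world coordinates, good to about 4 mm: a listed point, or the origin of a listed thing).
The state is a dict: "time": time; "qpos": joint angles; "qvel": joint speeds; "joint_efforts": joint torques, N m; "tool_pos": TCP position; "tool_rot": TCP orientation; "contact_force": force on the tool from outside, world axes, zero at the start; "torque": the same for the moment, N m; "opening": finger opening in m; "grip_force": force on a finger pad.
Only numpy, scipy, OpenCV 4.12 (cv2) and the standard library are available. Lean on these libraries where they do the work, as an engineer would, in place of code of your own. Each camera call takes 0.05 s, during which the arm holds its last target. There are 200 camera calls.

## Working session

There is one attempt and no reset: what is moved stays moved. The work goes in short steps, Python scripts to look and compute and a tool call to move; the robot and the scene stay as the last step left them, time stands still between calls to the robot, and variables do not carry over. Pictures are saved under pics/ and viewed, at most 10 in all, crops included, and the job is handed in when it is done.

Besides the shell and the picture viewer there is one more tool, called after ">>>" as name(argument=value, ...), one argument or row to a line, values as JSON. arm_command: Moves the arm, as the interface text tells. Its arguments: {"type":"object","properties":{"series":{"type":"array"},"hand":{"type":"number"},"squeeze":{"type":"number"}},"required":["series"]}

```bash
mkdir -p pics; cat > h.py <<'E'
from cell import *
import numpy as np, cv2
def look(n,save=None):
    p=read_camera(n)
    if save: cv2.imwrite('pics/'+save,p['pixels'])
    return p
def pr(p,qs):
    for q in qs:
        try:
            m=mark_of(p,q)
            print(q,[(np.round(a['point'],4).tolist(),round(a['confidence'],2)) for a in m[:2]])
        except Exception as e: print(q,e)
E
python3 - <<'E'
from h import *
s=observe(); print(s)
for c in ['side','top']:
    p=look(c,c+'0.png'); print(c)
    pr(p,['shoe','handle','damper','damper_top','damper_cog','dock','end_stop','fork','stand']+(['pin_spanner','spring_seat','piston','oil_bottle','spray_can','coil_spring']))
E
```

```text
{'time': 0.0, 'qpos': array([ 9.76003894e-01,  3.42704506e-01,  1.52503054e+00, -2.01109141e-06,
        1.27536862e+00, -1.45990308e-01]), 'qvel': array([-2.50842372e-03, -1.14669591e-03,  1.30891205e-03,  1.47260126e-03,
        1.35086931e-03, -2.82539800e-05]), 'joint_efforts': array([ 7.42549637e-04, -4.31242847e+01, -2.44219762e+01,  7.19135092e-02,
        5.58130431e-02, -1.15982975e-04]), 'tool_pos': array([0.22759259, 0.47276286, 0.29154961]), 'tool_rot': array([-3.14009744e+00, -2.17907637e-04,  2.69279095e+00]), 'contact_force': array([ 0.30969546, -0.23818709, -0.32895936]), 'torque': array([0.02785585, 0.04650042, 0.0027408 ]), 'grip_force': 0.0, 'opening': 0.09196218984571763}
side
shoe []
handle [([0.4722, -0.2595, 0.0614], 0.82)]
damper [([0.5863, -0.2917, 0.0312], 0.94)]
damper_top [([0.5741, -0.3557, 0.2891], 0.6), ([0.577, -0.3322, 0.1797], 0.38)]
damper_cog [([0.5826, -0.3285, 0.1782], 0.64)]
dock [([0.4843, 0.2016, 0.0873], 0.79)]
end_stop [([0.6473, 0.1904, 0.0849], 0.82), ([0.759, -0.0456, -0.003], 0.59)]
fork [([0.608, 0.1923, 0.3065], 0.58)]
stand [([0.4825,
[... 409 characters left out ...]
 0.81)]
handle [([0.4697, -0.2581, 0.0683], 0.69)]
damper []
damper_top [([0.5743, -0.3574, 0.2866], 0.97)]
damper_cog [([0.5819, -0.3254, 0.1863], 0.63)]
dock [([0.48, 0.1969, 0.0863], 0.61)]
end_stop [([0.6452, 0.191, 0.0825], 0.76), ([0.5937, -0.2906, 0.0351], 0.19)]
fork [([0.609, 0.1916, 0.3056], 0.63), ([0.4542, 0.0043, 0.0005], 0.59)]
stand [([0.4831, 0.2009, -0.0007], 0.65)]
pin_spanner [([0.4542, 0.0014, -0.0005], 0.59)]
spring_seat [([0.575, -0.0056, -0.0001], 0.57)]
piston [([0.6578, -0.0049, -0.0009], 0.57)]
oil_bottle [([0.6013, -0.4693, -0.0042], 0.61)]
spray_can [([0.5932, 0.4585, 0.0019], 0.69), ([0.4742, -0.2577, 0.0677], 0.61)]
coil_spring [([0.7588, -0.044, 0.0017], 0.56)]
```

```bash
python3 -c "
import cv2,numpy as np
a=cv2.imread('pics/side0.png');b=cv2.imread('pics/top0.png')
cv2.imwrite('pics/both0.png',cv2.resize(np.vstack([a,b]),(400,600)) if 0 else np.hstack([cv2.resize(a,(400,300)),cv2.resize(b,(400,300))]))"
```

```text
(no output)
```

View pics/side0.png

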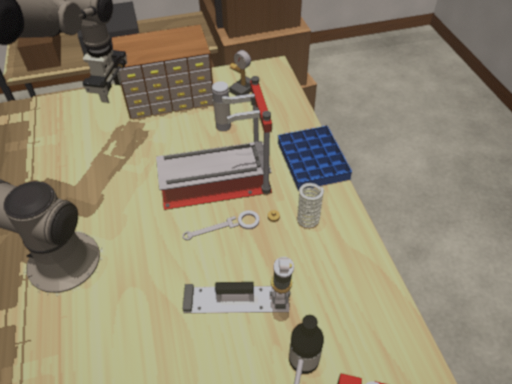

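View pics/top0.png

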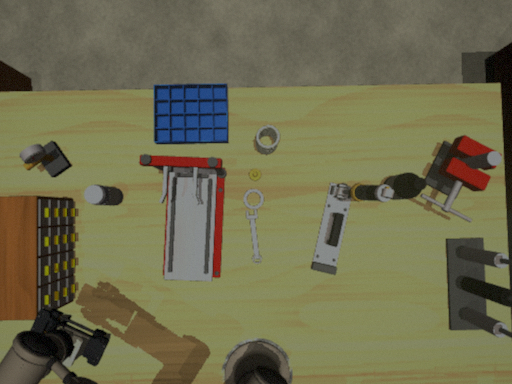

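The side view shows the shoe at about (235,298), toe to the right, with the damper at (283,283). The stand is at (210,175), its fork at about (245,105). In the top view the damper leans right (−y), from (342,190) to (405,187), and the spanner, ring and piston lie between shoe and stand near x≈255. The networks agree with both pictures. Next I'll refine the poses by averaging.

```bash
cat >> h.py <<'E'
from scipy.optimize import least_squares
def gather(names,n=3,cams=('top','side')):
    d={q:[] for q in names}
    for _ in range(n):
        for c in cams:
            p=read_camera(c)
            for q in names:
                m=mark_of(p,q)
                if m and m[0]['confidence']>.3: d[q].append(m[0]['point'])
    return {q:(np.median(v,axis=0),len(v)) for q,v in d.items() if v}
def fit2(pts,local):
    qs=[q for q in pts if q in local]
    def f(v):
        c,s=np.cos(v[2]),np.sin(v[2]);r=[]
        for q in qs:
            l=local[q];p=pts[q][0]
            r+=[(v[0]+c*l-p[0])*pts[q][1]**.5,(v[1]+s*l-p[1])*pts[q][1]**.5]
        return np.array(r)*1000
    r=least_squares(f,[.47,0,0],loss='soft_l1',f_scale=4.);return r.x
E
python3 - <<'E'
from h import *
g=gather(['shoe','handle','damper','damper_top']);[print(k,np.round(v[0],4),v[1]) for k,v in g.items()]
print('shoe x y yaw',fit2(g,{'shoe':0,'handle':0,'damper':.125}))
g=gather(['dock','stand','end_stop','fork']);[print(k,np.round(v[0],4),v[1]) for k,v in g.items()]
print('dock',fit2(g,{'dock':0,'stand':0,'end_stop':.162,'fork':.125}))
# handle direction from top trace
p=read_camera('top');m=trace(p,'shoe')[0]['pixels']
R=cv2.Rodrigues(p['rvec'])[0];t=np.ravel(p['tvec']);Ki=np.linalg.inv(p['K'])
ys,xs=np.nonzero(m);C=-R.T@t
D=(R.T@Ki@np.vstack([xs,ys,np.ones(len(xs))])).T
P=(C+D*((.006-C[2])/D[:,2])[:,None])[:,:2].astype(np.float32)
print(cv2.minAreaRect(P),len(P))
S=[observe() for _ in range(3)]
for s in S: print(s['time'],np.round(s['torque'],3),np.round(s['contact_force'],2))
E
```

```text
shoe [ 4.714e-01 -2.623e-01 -3.000e-04] 6
handle [ 0.4701 -0.2603  0.0653] 6
damper [ 0.5925 -0.2904  0.0346] 6
damper_top [ 0.577  -0.3581  0.2888] 6
shoe x y yaw [ 0.47082442 -0.26136498 -0.23385722]
dock [0.4828 0.199  0.0864] 6
stand [ 0.4839  0.1995 -0.003 ] 5
end_stop [0.6439 0.19   0.0846] 6
fork [0.6089 0.1906 0.3044] 6
dock [ 0.48322346  0.1991329  -0.06095948]
((0.47535240650177, -0.33214789628982544), (0.2135152965784073, 0.33092382550239563), 75.54718780517578) 2737
4.7 [-0.012 -0.027  0.012] [ 0.03 -0.94  0.45]
4.7 [-0.012 -0.027  0.012] [ 0.03 -0.94  0.45]
4.7 [-0.012 -0.027  0.012] [ 0.03 -0.94  0.45]
```

```bash
cat >> h.py <<'E'
from scipy.spatial.transform import Rotation as Ro
def row(p0,r0,p1,r1):
    R0=Ro.from_euler('xyz',r0);R1=Ro.from_euler('xyz',r1)
    d=R0.inv().apply(np.array(p1)-p0)*1000
    w=(R0.inv()*R1).as_rotvec(degrees=True)
    return np.round(d,1).tolist(),np.round(w,2).tolist()
E
python3 - <<'E'
from h import *
s=observe();pi=np.pi
print(row(s['tool_pos'],s['tool_rot'],[.4883,-.2656,.22],[pi,0,pi-.236]))
E
```

```text
([-555.2, -552.4, 72.2], [0.0, 0.0, -12.19])
```

>>> arm_command(
  series=[
    {"x": -35, "y": -35, "z": 4, "rz": -1},
    {"x": -70, "y": -70, "z": 9, "rz": -2},
    {"x": -105, "y": -105, "z": 14, "rz": -3},
    {"x": -140, "y": -140, "z": 18, "rz": -4},
    {"x": -175, "y": -175, "z": 23, "rz": -5},
    {"x": -210, "y": -210, "z": 27, "rz": -6},
    {"x": -245, "y": -245, "z": 32, "rz": -7},
    {"x": -280, "y": -280, "z": 36, "rz": -8},
    {"x": -315, "y": -315, "z": 41, "rz": -9},
    {"x": -350, "y": -350, "z": 45, "rz": -10},
    {"x": -385, "y": -385, "z": 50, "rz": -11},
    {"x": -420, "y": -420, "z": 55, "rz": -12},
    {"x": -455, "y": -455, "z": 60, "rz": -12.2},
    {"x": -490, "y": -490, "z": 65, "rz": -12.2},
    {"x": -525, "y": -522, "z": 70, "rz": -12.2},
    {"x": -555.2, "y": -552.4, "z": 72.2, "rz": -12.2},
    {"x": -555.2, "y": -552.4, "z": 72.2, "rz": -12.2},
    {"x": -555.2, "y": -552.4, "z": 72.2, "rz": -12.2},
  ],
  hand=91,
)

```text
invalid input
```

```bash
python3 - <<'E'
from h import *
s=observe();pi=np.pi
print(s['time'],s['tool_pos'],s['tool_rot'],s['torque'],s['contact_force'])
print(row(s['tool_pos'],s['tool_rot'],[.4883,-.2656,.113],[pi,0,pi-.236]))
E
```

```text
4.7 [0.22779634 0.473029   0.2922412 ] [3.14150983e+00 1.29066073e-05 2.69275341e+00] [-0.01231436 -0.02675489  0.0124466 ] [ 0.03382127 -0.94415566  0.44670893]
([-555.2, -552.4, 179.2], [0.0, 0.0, -12.19])
```

>>> arm_command(
  series=[
    {"x": -35, "y": -35, "z": 4, "rx": 0, "ry": 0, "rz": -1},
    {"x": -70, "y": -70, "z": 9, "rx": 0, "ry": 0, "rz": -2},
    {"x": -105, "y": -105, "z": 14, "rx": 0, "ry": 0, "rz": -3},
    {"x": -140, "y": -140, "z": 18, "rx": 0, "ry": 0, "rz": -4},
    {"x": -175, "y": -175, "z": 23, "rx": 0, "ry": 0, "rz": -5},
    {"x": -210, "y": -210, "z": 27, "rx": 0, "ry": 0, "rz": -6},
    {"x": -245, "y": -245, "z": 32, "rx": 0, "ry": 0, "rz": -7},
    {"x": -280, "y": -280, "z": 36, "rx": 0, "ry": 0, "rz": -8},
    {"x": -315, "y": -315, "z": 41, "rx": 0, "ry": 0, "rz": -9},
    {"x": -350, "y": -350, "z": 45, "rx": 0, "ry": 0, "rz": -10},
    {"x": -385, "y": -385, "z": 50, "rx": 0, "ry": 0, "rz": -11},
    {"x": -420, "y": -420, "z": 55, "rx": 0, "ry": 0, "rz": -12},
    {"x": -455, "y": -455, "z": 60, "rx": 0, "ry": 0, "rz": -12.2},
    {"x": -490, "y": -490, "z": 65, "rx": 0, "ry": 0, "rz": -12.2},
    {"x": -525, "y": -522, "z": 70, "rx": 0, "ry": 0, "rz": -12.2},
    {"x": -555.2, "y": -552.4, "z": 72.2, "rx": 0, "ry": 0, "rz": -12.2},
    {"x": -555.2, "y": -552.4, "z": 72.2, "rx": 0, "ry": 0, "rz": -12.2},
    {"x": -555.2, "y": -552.4, "z": 72.2, "rx": 0, "ry": 0, "rz": -12.2},
  ],
  hand=91,
  squeeze=50,
)

```text
time: 6.5
tool_pos: [0.488, -0.266, 0.2193]
tool_rot: [3.141, -0.001, 2.904]
contact_force: [-0.5, 0.0, -0.2]
opening: 0.0908
grip_force: 0.0
```

>>> arm_command(
  series=[
    {"x": 0, "y": 0, "z": 25, "rx": 0, "ry": 0, "rz": 0},
    {"x": 0, "y": 0, "z": 55, "rx": 0, "ry": 0, "rz": 0},
    {"x": 0, "y": 0, "z": 80, "rx": 0, "ry": 0, "rz": 0},
    {"x": 0, "y": 0, "z": 98, "rx": 0, "ry": 0, "rz": 0},
    {"x": 0, "y": 0, "z": 106, "rx": 0, "ry": 0, "rz": 0},
    {"x": 0, "y": 0, "z": 106, "rx": 0, "ry": 0, "rz": 0},
    {"x": 0, "y": 0, "z": 106, "rx": 0, "ry": 0, "rz": 0},
  ],
  hand=91,
  squeeze=50,
)

```text
time: 7.2
tool_pos: [0.4888, -0.2652, 0.115]
tool_rot: [-3.141, 0.001, 2.906]
contact_force: [0.8, -0.8, 0.6]
opening: 0.0908
grip_force: 0.0
```

>>> arm_command(
  series=[
    {"x": 0, "y": 0, "z": 0, "rx": 0, "ry": 0, "rz": 0},
    {"x": 0, "y": 0, "z": 0, "rx": 0, "ry": 0, "rz": 0},
    {"x": 0, "y": 0, "z": 0, "rx": 0, "ry": 0, "rz": 0},
    {"x": 0, "y": 0, "z": 0, "rx": 0, "ry": 0, "rz": 0},
    {"x": 0, "y": 0, "z": 0, "rx": 0, "ry": 0, "rz": 0},
    {"x": 0, "y": 0, "z": 0, "rx": 0, "ry": 0, "rz": 0},
  ],
  hand=10,
  squeeze=55,
)

```text
time: 7.8
tool_pos: [0.4883, -0.2656, 0.114]
tool_rot: [3.141, -0.0, 2.906]
contact_force: [-0.2, 1.0, -0.3]
opening: 0.0477
grip_force: 0.0
```

>>> arm_command(
  series=[
    {"x": 0, "y": 0, "z": 0, "rx": 0, "ry": 0, "rz": 0},
    {"x": 0, "y": 0, "z": 0, "rx": 0, "ry": 0, "rz": 0},
    {"x": 0, "y": 0, "z": 0, "rx": 0, "ry": 0, "rz": 0},
    {"x": 0, "y": 0, "z": 0, "rx": 0, "ry": 0, "rz": 0},
    {"x": 0, "y": 0, "z": 0, "rx": 0, "ry": 0, "rz": 0},
    {"x": 0, "y": 0, "z": 0, "rx": 0, "ry": 0, "rz": 0},
  ],
  hand=10,
  squeeze=55,
)

```text
time: 8.4
tool_pos: [0.4883, -0.2651, 0.1139]
tool_rot: [3.141, -0.0, 2.906]
contact_force: [0.5, 4.3, 0.4]
opening: 0.0258
grip_force: 54.9
```

>>> arm_command(
  series=[
    {"x": 0, "y": 0, "z": -3, "rx": 0, "ry": 0, "rz": 0},
    {"x": 0, "y": 0, "z": -9, "rx": 0, "ry": 0, "rz": 0},
    {"x": 0, "y": 0, "z": -16, "rx": 0, "ry": 0, "rz": 0},
    {"x": 0, "y": 0, "z": -23, "rx": 0, "ry": 0, "rz": 0},
    {"x": 0, "y": 0, "z": -29, "rx": 0, "ry": 0, "rz": 0},
    {"x": 0, "y": 0, "z": -32, "rx": 0, "ry": 0, "rz": 0},
    {"x": 0, "y": 0, "z": -32, "rx": 0, "ry": 0, "rz": 0},
    {"x": 0, "y": 0, "z": -32, "rx": 0, "ry": 0, "rz": 0},
  ],
  hand=10,
  squeeze=55,
)

```text
time: 9.2
tool_pos: [0.4882, -0.2655, 0.1459]
tool_rot: [3.141, -0.0, 2.906]
contact_force: [-0.4, 0.0, -8.2]
opening: 0.0265
grip_force: 54.9
```

```bash
python3 - <<'E'
from h import *
s=observe()
print(s['time'],s['tool_pos'],s['tool_rot'],s['torque'],s['contact_force'],s['opening'],s['grip_force'])
p=look('side','lift.png')
pr(p,['damper','damper_top','damper_cog','handle','shoe'])
p=look('top')
pr(p,['damper','damper_top','damper_cog','handle','shoe'])
for _ in range(5):
    s=observe();print(s['time'],np.round(s['torque'],3),np.round(s['contact_force'],2));read_camera('top')
E
```

```text
9.2 [ 0.48821698 -0.26546372  0.14593674] [ 3.14146033e+00 -1.59925918e-04  2.90576501e+00] [0.19159452 0.18870064 0.00471834] [-3.53291799e-01  4.03104830e-03 -8.23412204e+00] 0.026492287811264864 54.89688456058502
damper [([0.5886, -0.2912, 0.0649], 0.58)]
damper_top [([0.5734, -0.3569, 0.3182], 0.87)]
damper_cog [([0.5824, -0.33, 0.2129], 0.87)]
handle [([0.4684, -0.2602, 0.097], 0.68), ([0.6013, -0.4741, -0.0005], 0.62)]
shoe []
damper [([0.5922, -0.2929, 0.0675], 0.9)]
damper_top [([0.577, -0.356, 0.3203], 0.96)]
damper_cog [([0.4694, -0.2609, 0.0988], 0.64), ([0.5821, -0.3273, 0.2166], 0.62)]
handle []
shoe [([0.4755, -0.2622, 0.0327], 0.92)]
9.8 [0.255 0.151 0.017] [ 0.95 -0.43 -7.89]
9.85 [0.204 0.113 0.03 ] [-0.19  0.15 -7.41]
9.9 [ 0.152  0.104 -0.016] [ 0.87 -0.12 -7.82]
9.95 [ 0.201  0.169 -0.013] [-0.18  0.37 -8.76]
10.0 [0.216 0.103 0.018] [-0.81 -0.12 -7.13]
```

View pics/lift.png

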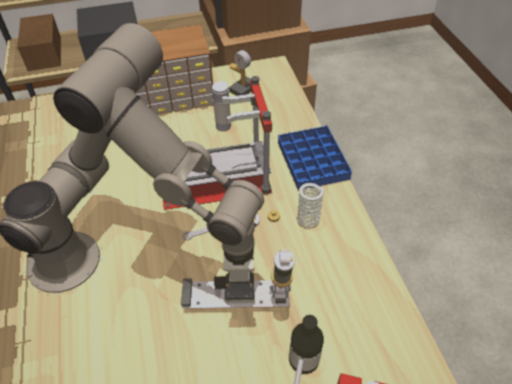

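The shoe hangs level at about 32 mm. In the picture the damper is at (283,270), still on its −y stop, and the gripper is at (240,285). Next I'll build an estimator and planner for the balance.

```bash
cat > bal.py <<'E'
import json,sys,os
from h import *
I,MGL,K,C,ML=.012,.61,.5,.055,.062
STOP=.27; eT=np.array([-.107,0,.080]); RT=Ro.from_euler('xyz',[np.pi,0,np.pi])
def tcp(v):  # v = Ex,Ey,Ez,yaw,phi
    R=Ro.from_euler('xyz',[v[4],0,v[3]])*RT
    return np.array(v[:3])-R.apply(eT),R
def sim(th,w,d,ts,phi,acc,dt=.01):
    # integrates over ts grid with arrays phi,acc on the grid
    out=[(th,w)]
    for i in range(1,len(ts)):
        h=ts[i]-ts[i-1];dp=(phi[i]-phi[i-1])/h;pm=(phi[i]+phi[i-1])/2
        w=(w+h*(MGL*np.sin(th)-K*(th-pm)+C*dp+ML*acc[i]+d)/I)/(1+h*C/I);th+=h*w
        if abs(th-phi[i])>STOP:
            s=np.sign(th-phi[i]);th=phi[i]+s*STOP
            if (w-dp)*s>0:w=dp
        out.append((th,w))
    return np.array(out)
def load(): return json.load(open('log.json'))
def save(L): json.dump(L,open('log.json','w'))
def grids(L,ts):
    T=np.array(L['t']);phi=np.interp(ts,T,L['phi']);y=np.interp(ts,T,L['y'])
    n=np.r_[y[0],y[0],y,y[-1],y[-1]]
    # smoothed acceleration over 0.1 s
    h=ts[1]-ts[0];k=max(1,int(round(.1/h)));yy=np.pad(y,k,mode='edge')
    acc=(yy[2*k:]-2*y+yy[:-2*k])/(k*h)**2
    return phi,acc
def measure(L,cams=('top','side')):
    E,yaw=np.array(L['v'][:3]),L['v'][3]
    for c in cams:
        t=observe()['time'];p=read_camera(c);m=mark_of(p,'damper_top')
        m=[a for a in m if a['confidence']>.3 and abs(np.linalg.norm(a['point']-E)-.264)<.03]
        if m:
            q=np.array(m[0]['point'])-E
            th=np.arcsin(np.clip(-(q@[-np.sin(yaw),np.cos(yaw),0])/.264,-1,1))
            L['m'].append([t,float(th),c]);print(c,round(t,2),'theta',round(th,3),'pitch',round(float(q@[np.cos(yaw),np.sin(yaw),0])/.264,3))
        else: print(c,'no top')
def estimate(L,now,win=1.3):
    M=[m for m in L['m'] if m[0]>=now-win-1e-6]; t0=M[0][0]
    ts=np.arange(0,int(round((now-t0)/.01))+1)*.01+t0
    phi,acc=grids(L,ts)
    def f(x):
        o=sim(*x,ts,phi,acc)[:,0]
        return [ (np.interp(m[0],ts,o)-m[1])/.012 for m in M]+[x[1]/.4,(x[2]-L.get('d',0))/.008]
    r=least_squares(f,[M[0][1],0,L.get('d',0)],diff_step=1e-3)
    o=sim(*r.x,ts,phi,acc)[-1];return o[0],o[1],r.x[2],np.round(np.array(r.fun[:len(M)])*.012,3)
def plan(L,st,n,target=None,thref=0.,tail=8):
    th,w,d=st;v0=np.array(L['v']);tg=v0.copy()
    if target is not None: tg[:4]=target
    H=n+tail;g=np.arange(0,H*10+1)*.01
    s=np.clip(np.arange(H+1)/n,0,1) if n>1 else np.ones(H+1);s=10*s**3-15*s**4+6*s**5
    lat=np.array([-np.sin(v0[3]),np.cos(v0[3])])@(tg[:2]-v0[:2])
    ypos=np.interp(g,np.arange(H+1)*.1,lat*s)
    yy=np.pad(ypos,10,mode='edge');acc=(yy[20:]-2*ypos+yy[:-20])/.01
    lam=(-C+np.sqrt(C*C+4*I*(MGL-K)))/(2*I)
    def path(u): return np.interp(g,np.arange(H+1)*.1,np.r_[v0[4],u])
    def f(u):
        ph=path(u);o=sim(th,w,d,g,ph,acc)[10::10]
        return np.r_[(o[:,0]-thref)/.03,o[:,1]/.25,(u+d/K)/.2,np.diff(np.r_[v0[4],u])/.05,5*(o[-1,0]-thref)/.03,5*o[-1,1]/.15]
    r=least_squares(f,np.full(H,v0[4]),bounds=(-.3,.3),diff_step=1e-3,x_scale=.1,max_nfev=40)
    p0,R0=tcp(v0);rows=[];
    for i in range(1,n+1):
        v=v0+s[i]*(tg-v0);v[4]=r.x[i-1];p,R=tcp(v)
        dd=R0.inv().apply(p-p0)*1000;ww=(R0.inv()*R).as_rotvec(degrees=True)
        rows.append(dict(zip(['x','y','z','rx','ry','rz'],[*(np.round(dd*2)/2+0).tolist(),*(np.round(ww*5)/5+0).round(1).tolist()])))
    now=L['t'][-1];y0=L['y'][-1]
    P={'t':[now+.1*i for i in range(1,n+1)],'phi':r.x[:n].tolist(),'y':(y0+lat*s[1:n+1]).tolist(),'v':v.tolist(),'yaw':0}
    o=sim(th,w,d,g,path(r.x),acc)[::10]
    print('pred th',o[:n+1,0].round(3).tolist());print('phi',r.x[:n].round(3).tolist())
    print(json.dumps(rows))
    return P
def cycle(n,target=None,thref=0.,cams=('top','side')):
    L=load();s=observe();now=s['time']
    if L.get('P'):
        P=L['P']
        if abs(P['t'][-1]-now)>.02: print('TIME MISMATCH',P['t'][-1],now)
        for k in('t','phi','y'):L[k]+=P[k]
        L['v']=P['v'];L['P']=None
    p,R=tcp(L['v']);print('t',round(now,2),'tcp err mm',np.round((s['tool_pos']-p)*1000,1),'rot err',np.round((R.inv()*Ro.from_euler('xyz',s['tool_rot'])).as_rotvec(),3),'Fz',round(s['contact_force'][2],1))
    measure(L,cams);now=observe()['time']
    L['t'].append(now);L['phi'].append(L['phi'][-1]);L['y'].append(L['y'][-1])
    th,w,d,res=estimate(L,now);print('est',round(th,3),round(w,3),'d',round(d,4),'res',res)
    L['d']=float(.5*L.get('d',0)+.5*d)
    L['P']=plan(L,(th,w,d),n,target,thref);save(L)
E
python3 - <<'E'
from bal import *
s=observe();R=Ro.from_euler('xyz',s['tool_rot'])
E=np.array([.4882,-.2655,.1459])+Ro.from_euler('xyz',[np.pi,0,2.9058]).apply(eT)
print('E',E)
L={'t':[s['time']],'phi':[0.],'y':[0.],'v':[*E,2.9058-np.pi,0.],'m':[],'P':None,'d':0.}
save(L);cycle(6)
E
```

```text
E [ 0.59223925 -0.29049667  0.0659    ]
t 10.05 tcp err mm [ 0.1 -0.   0.1] rot err [-0. -0.  0.] Fz -8.0
top 10.05 theta 0.27 pitch 0.009
side 10.15 theta 0.268 pitch -0.001
est 0.27 0.0 d 0.0 res [0.    0.002]
pred th [0.27, 0.154, 0.064, 0.022, 0.006, 0.001, 0.0]
phi [-0.114, -0.027, 0.009, 0.016, 0.012, 0.007]
[{"x": 0.0, "y": 9.0, "z": 0.5, "rx": 6.6, "ry": 0.0, "rz": 0.0}, {"x": 0.0, "y": 2.0, "z": 0.0, "rx": 1.6, "ry": 0.0, "rz": 0.0}, {"x": 0.0, "y": -0.5, "z": 0.0, "rx": -0.6, "ry": 0.0, "rz": 0.0}, {"x": 0.0, "y": -1.5, "z": 0.0, "rx": -1.0, "ry": 0.0, "rz": 0.0}, {"x": 0.0, "y": -1.0, "z": 0.0, "rx": -0.6, "ry": 0.0, "rz": 0.0}, {"x": 0.0, "y": -0.5, "z": 0.0, "rx": -0.4, "ry": 0.0, "rz": 0.0}]
```

```bash
sed -i "s#np.diff(np.r_\[v0\[4\],u\])/.05,#np.diff(np.r_[v0[4],u])/.04,np.diff(np.r_[v0[4],v0[4],u],2)/.03,#" bal.py
python3 - <<'E'
from bal import *
L=load();L['P']=None;save(L);cycle(7)
E
```

```text
t 10.25 tcp err mm [ 0.1 -0.   0.1] rot err [-0. -0.  0.] Fz -8.0
top 10.25 theta 0.27 pitch 0.013
side 10.35 theta 0.273 pitch -0.008
est 0.27 0.0 d 0.0 res [ 0.     0.002 -0.    -0.003]
pred th [0.27, 0.185, 0.108, 0.051, 0.017, 0.001, -0.004, -0.003]
phi [-0.084, -0.079, -0.044, -0.011, 0.006, 0.011, 0.009]
[{"x": 0.0, "y": 6.5, "z": 0.5, "rx": 4.8, "ry": 0.0, "rz": 0.0}, {"x": 0.0, "y": 6.5, "z": 0.5, "rx": 4.6, "ry": 0.0, "rz": 0.0}, {"x": 0.0, "y": 3.5, "z": 0.0, "rx": 2.4, "ry": 0.0, "rz": 0.0}, {"x": 0.0, "y": 1.0, "z": 0.0, "rx": 0.6, "ry": 0.0, "rz": 0.0}, {"x": 0.0, "y": -0.5, "z": 0.0, "rx": -0.4, "ry": 0.0, "rz": 0.0}, {"x": 0.0, "y": -1.0, "z": 0.0, "rx": -0.6, "ry": 0.0, "rz": 0.0}, {"x": 0.0, "y": -0.5, "z": 0.0, "rx": -0.6, "ry": 0.0, "rz": 0.0}]
```

>>> arm_command(
  series=[
    {"x": 0.0, "y": 6.5, "z": 0.5, "rx": 4.8, "ry": 0.0, "rz": 0.0},
    {"x": 0.0, "y": 6.5, "z": 0.5, "rx": 4.6, "ry": 0.0, "rz": 0.0},
    {"x": 0.0, "y": 3.5, "z": 0.0, "rx": 2.4, "ry": 0.0, "rz": 0.0},
    {"x": 0.0, "y": 1.0, "z": 0.0, "rx": 0.6, "ry": 0.0, "rz": 0.0},
    {"x": 0.0, "y": -0.5, "z": 0.0, "rx": -0.4, "ry": 0.0, "rz": 0.0},
    {"x": 0.0, "y": -1.0, "z": 0.0, "rx": -0.6, "ry": 0.0, "rz": 0.0},
    {"x": 0.0, "y": -0.5, "z": 0.0, "rx": -0.6, "ry": 0.0, "rz": 0.0},
  ],
  hand=10,
  squeeze=55,
)

```text
time: 11.15
tool_pos: [0.4881, -0.2663, 0.1459]
tool_rot: [3.131, -0.0, 2.905]
contact_force: [-0.6, -0.9, -7.9]
opening: 0.0259
grip_force: 54.9
```

```bash
python3 -c "
from bal import *
cycle(4)"
```

```text
t 11.15 tcp err mm [ 0.  -0.1  0. ] rot err [-0.002  0.     0.001] Fz -7.9
top 11.15 theta -0.089 pitch 0.002
side 11.25 theta -0.091 pitch -0.005
est -0.119 -0.225 d -0.0072 res [ 0.     0.002 -0.    -0.003  0.01  -0.007]
pred th [-0.119, -0.124, -0.099, -0.063, -0.031]
phi [0.079, 0.104, 0.087, 0.056]
[{"x": 0.0, "y": -5.5, "z": 0.0, "rx": -4.0, "ry": 0.0, "rz": 0.0}, {"x": 0.0, "y": -7.5, "z": 0.5, "rx": -5.4, "ry": 0.0, "rz": 0.0}, {"x": 0.0, "y": -6.0, "z": 0.0, "rx": -4.4, "ry": 0.0, "rz": 0.0}, {"x": 0.0, "y": -3.5, "z": 0.0, "rx": -2.6, "ry": 0.0, "rz": 0.0}]
```

```bash
python3 -c "
from bal import *
L=load();L['P']=None;L['d']=0.;L['m']=[m for m in L['m'] if m[0]>11.1];save(L)
cycle(4)"
```

```text
t 11.35 tcp err mm [0.2 0.4 0.1] rot err [-0.001  0.    -0.   ] Fz -7.9
top 11.35 theta -0.081 pitch 0.01
side no top
est -0.09 -0.042 d 0.0013 res [-0.002  0.006 -0.004]
pred th [-0.09, -0.085, -0.064, -0.039, -0.019]
phi [0.046, 0.056, 0.042, 0.021]
[{"x": 0.0, "y": -3.0, "z": 0.0, "rx": -2.2, "ry": 0.0, "rz": 0.0}, {"x": 0.0, "y": -4.0, "z": 0.0, "rx": -2.6, "ry": 0.0, "rz": 0.0}, {"x": 0.0, "y": -2.5, "z": 0.0, "rx": -1.8, "ry": 0.0, "rz": 0.0}, {"x": 0.0, "y": -1.0, "z": 0.0, "rx": -0.8, "ry": 0.0, "rz": 0.0}]
```

>>> arm_command(
  series=[
    {"x": 0.0, "y": -3.0, "z": 0.0, "rx": -2.2, "ry": 0.0, "rz": 0.0},
    {"x": 0.0, "y": -4.0, "z": 0.0, "rx": -2.6, "ry": 0.0, "rz": 0.0},
    {"x": 0.0, "y": -2.5, "z": 0.0, "rx": -1.8, "ry": 0.0, "rz": 0.0},
    {"x": 0.0, "y": -1.0, "z": 0.0, "rx": -0.8, "ry": 0.0, "rz": 0.0},
  ],
  hand=10,
  squeeze=55,
)

```text
time: 11.95
tool_pos: [0.4879, -0.267, 0.1459]
tool_rot: [3.119, -0.0, 2.905]
contact_force: [-0.9, 0.7, -9.1]
opening: 0.0256
grip_force: 54.9
```

```bash
python3 -c "
from bal import *
cycle(5)"
```

```text
t 11.95 tcp err mm [0.1 0.1 0. ] rot err [-0.001  0.     0.001] Fz -9.1
top 11.95 theta 0.037 pitch 0.018
side 12.05 theta 0.044 pitch -0.005
est 0.085 0.334 d 0.0039 res [-0.003  0.007  0.    -0.012  0.009]
pred th [0.085, 0.1, 0.086, 0.057, 0.03, 0.011]
phi [-0.052, -0.084, -0.074, -0.047, -0.023]
[{"x": 0.0, "y": 6.0, "z": 0.0, "rx": 4.2, "ry": 0.0, "rz": 0.0}, {"x": 0.0, "y": 8.5, "z": 0.5, "rx": 6.0, "ry": 0.0, "rz": 0.0}, {"x": 0.0, "y": 7.5, "z": 0.5, "rx": 5.4, "ry": 0.0, "rz": 0.0}, {"x": 0.0, "y": 5.5, "z": 0.0, "rx": 4.0, "ry": 0.0, "rz": 0.0}, {"x": 0.0, "y": 3.5, "z": 0.0, "rx": 2.6, "ry": 0.0, "rz": 0.0}]
```

>>> arm_command(
  series=[
    {"x": 0.0, "y": 6.0, "z": 0.0, "rx": 4.2, "ry": 0.0, "rz": 0.0},
    {"x": 0.0, "y": 8.5, "z": 0.5, "rx": 6.0, "ry": 0.0, "rz": 0.0},
    {"x": 0.0, "y": 7.5, "z": 0.5, "rx": 5.4, "ry": 0.0, "rz": 0.0},
    {"x": 0.0, "y": 5.5, "z": 0.0, "rx": 4.0, "ry": 0.0, "rz": 0.0},
    {"x": 0.0, "y": 3.5, "z": 0.0, "rx": 2.6, "ry": 0.0, "rz": 0.0},
  ],
  hand=10,
  squeeze=55,
)

```text
time: 12.65
tool_pos: [0.4889, -0.2637, 0.1462]
tool_rot: [-3.123, 0.0, 2.906]
contact_force: [-0.4, -0.5, -7.9]
opening: 0.0257
grip_force: 54.9
```

```bash
sed -i 's/win=1.3/win=1.9/' bal.py; python3 -c "
from bal import *
cycle(4)
L=load();print(L['m'],np.round(L['t'],2).tolist(),np.round(L['phi'],3).tolist())"
```

```text
t 12.65 tcp err mm [ 0.3 -0.   0.3] rot err [-0.005 -0.    -0.   ] Fz -7.9
top 12.65 theta -0.04 pitch 0.006
side 12.75 theta -0.062 pitch 0.012
est -0.089 -0.283 d 0.0016 res [-0.006  0.01   0.007 -0.015  0.002  0.003  0.   ]
pred th [-0.089, -0.1, -0.084, -0.055, -0.028]
phi [0.044, 0.071, 0.06, 0.034]
[{"x": 0.0, "y": -5.5, "z": 0.0, "rx": -3.8, "ry": 0.0, "rz": 0.0}, {"x": 0.0, "y": -7.5, "z": 0.5, "rx": -5.4, "ry": 0.0, "rz": 0.0}, {"x": 0.0, "y": -6.5, "z": 0.5, "rx": -4.8, "ry": 0.0, "rz": 0.0}, {"x": 0.0, "y": -4.5, "z": 0.0, "rx": -3.2, "ry": 0.0, "rz": 0.0}]
[[11.15, -0.08852681120452893, 'top'], [11.25, -0.09117301792594128, 'side'], [11.35, -0.08088454801203719, 'top'], [11.95, 0.03734070737167131, 'top'], [12.05, 0.044394712608330784, 'side'], [12.65, -0.03959701407654129, 'top'], [12.75, -0.06208130685016223, 'side']] [10.05, 10.25, 10.45, 10.55, 10.65, 10.75, 10.85, 10.95, 11.05, 11.15, 11.35, 11.55, 11.65, 11.75, 11.85, 11.95, 12.15, 12.25, 12.35, 12.45, 12.55, 12.65, 12.85] [0.0, 0.0, 0.0, -0.084, -0.079, -0.044, -0.011, 0.006, 0.011, 0.009, 0.009, 0.009, 0.046, 0.056, 0.042, 0.021, 0.021, -0.052, -0.084, -0.074, -0.047, -0.023, -0.023]
```

```bash
cat > fitm.py <<'E'
import bal
from bal import *
def run():
    L=load();M=[m for m in L['m'] if m[0]>11.1];t0=M[0][0];now=L['t'][-1]
    ts=np.arange(0,int(round((now-t0)/.01))+1)*.01+t0
    for name,free in [('none',[]),('lag',[0]),('mgl',[1]),('lag,mgl',[0,1]),('all',[0,1,2,3])]:
        def f(x,full=False):
            q=np.zeros(4)
            q[free]=x[3:]
            phi,acc=grids(L,ts-.03*q[0]);bal.MGL=.61+.05*q[1];bal.C=.055*np.exp(.2*q[2]);bal.I=.012*np.exp(.1*q[3])
            s=sim(*x[:3],ts,phi,acc);o=s[:,0]
            if full:return s
            return np.r_[[(np.interp(m[0],ts,o)-m[1])/.01 for m in M],x[1]/.4,x[2]/.008,q]
        r=least_squares(f,np.r_[M[0][1],0,0,np.zeros(len(free))],diff_step=1e-3)
        print(name,round(r.cost,2),r.x.round(3),(r.fun[:len(M)]*.01).round(3),'now',f(r.x,True)[-1].round(3))
run()
E
python3 fitm.py
```

```text
none 2.27 [-0.095  0.196  0.002] [-0.007  0.01   0.007 -0.015  0.002  0.003  0.   ] now [-0.089 -0.284]
lag 1.9 [-0.094  0.152  0.002 -0.674] [-0.005  0.008  0.004 -0.013  0.005  0.001  0.   ] now [-0.088 -0.271]
mgl 1.41 [-0.092  0.083  0.002 -0.675] [-0.003  0.006 -0.    -0.011  0.008  0.001 -0.001] now [-0.088 -0.258]
lag,mgl 1.39 [-0.091  0.082  0.002 -0.185 -0.611] [-0.003  0.006 -0.    -0.011  0.008  0.001 -0.001] now [-0.088 -0.257]
all 1.33 [-0.091  0.08   0.003 -0.139 -0.578  0.296 -0.066] [-0.003  0.006 -0.    -0.01   0.008 -0.     0.   ] now [-0.085 -0.235]
```

```bash
sed -i 's/MGL,K,C,ML=.012,.61/MGL,K,C,ML=.012,.585/; s/H=n+tail;/H=n+2+tail;/; s/def path(u): return/def path(u):\n        u=hold(u);return/; s/^    def f(u):$/    def hold(u): return np.r_[u[:n],u[n-1],u[n-1],u[n:]]\n    def f(u):/; s/        ph=path(u);o=/        ph=path(u);u=hold(u);o=/; s/np.full(H,v0\[4\]),bounds/np.full(n+tail,v0[4]),bounds/' bal.py
python3 -c "
from bal import *
L=load();L['P']=plan(L,(-.087,-.255,.002),4);save(L)"
```

```text
pred th [-0.087, -0.095, -0.078, -0.052, -0.033]
phi [0.042, 0.064, 0.043, 0.013]
[{"x": 0.0, "y": -5.0, "z": 0.0, "rx": -3.8, "ry": 0.0, "rz": 0.0}, {"x": 0.0, "y": -7.0, "z": 0.5, "rx": -5.0, "ry": 0.0, "rz": 0.0}, {"x": 0.0, "y": -5.5, "z": 0.0, "rx": -3.8, "ry": 0.0, "rz": 0.0}, {"x": 0.0, "y": -3.0, "z": 0.0, "rx": -2.0, "ry": 0.0, "rz": 0.0}]
```

>>> arm_command(
  series=[
    {"x": 0.0, "y": -5.0, "z": 0.0, "rx": -3.8, "ry": 0.0, "rz": 0.0},
    {"x": 0.0, "y": -7.0, "z": 0.5, "rx": -5.0, "ry": 0.0, "rz": 0.0},
    {"x": 0.0, "y": -5.5, "z": 0.0, "rx": -3.8, "ry": 0.0, "rz": 0.0},
    {"x": 0.0, "y": -3.0, "z": 0.0, "rx": -2.0, "ry": 0.0, "rz": 0.0},
  ],
  hand=10,
  squeeze=55,
)

```text
time: 13.25
tool_pos: [0.4879, -0.2669, 0.1461]
tool_rot: [3.13, -0.0, 2.904]
contact_force: [0.7, 0.2, -8.2]
opening: 0.0256
grip_force: 54.9
```

```bash
python3 -c "
from bal import *
cycle(5)"
```

```text
t 13.25 tcp err mm [-0.1 -0.4  0.2] rot err [0.002 0.    0.002] Fz -8.2
top 13.25 theta -0.005 pitch 0.003
side 13.35 theta 0.017 pitch -0.005
est 0.038 0.225 d 0.0052 res [-0.002  0.004 -0.002  0.     0.001 -0.   ]
pred th [0.038, 0.05, 0.044, 0.029, 0.015, 0.008]
phi [-0.03, -0.049, -0.043, -0.027, -0.013]
[{"x": 0.0, "y": 3.5, "z": 0.0, "rx": 2.4, "ry": 0.0, "rz": 0.0}, {"x": 0.0, "y": 5.0, "z": 0.0, "rx": 3.6, "ry": 0.0, "rz": 0.0}, {"x": 0.0, "y": 4.5, "z": 0.0, "rx": 3.2, "ry": 0.0, "rz": 0.0}, {"x": 0.0, "y": 3.0, "z": 0.0, "rx": 2.2, "ry": 0.0, "rz": 0.0}, {"x": 0.0, "y": 2.0, "z": 0.0, "rx": 1.4, "ry": 0.0, "rz": 0.0}]
```

>>> arm_command(
  series=[
    {"x": 0.0, "y": 3.5, "z": 0.0, "rx": 2.4, "ry": 0.0, "rz": 0.0},
    {"x": 0.0, "y": 5.0, "z": 0.0, "rx": 3.6, "ry": 0.0, "rz": 0.0},
    {"x": 0.0, "y": 4.5, "z": 0.0, "rx": 3.2, "ry": 0.0, "rz": 0.0},
    {"x": 0.0, "y": 3.0, "z": 0.0, "rx": 2.2, "ry": 0.0, "rz": 0.0},
    {"x": 0.0, "y": 2.0, "z": 0.0, "rx": 1.4, "ry": 0.0, "rz": 0.0},
  ],
  hand=10,
  squeeze=55,
)

```text
time: 13.95
tool_pos: [0.4886, -0.265, 0.1462]
tool_rot: [-3.133, 0.0, 2.906]
contact_force: [-0.3, 0.2, -7.8]
opening: 0.0257
grip_force: 54.9
```

```bash
python3 -c "
from bal import *
cycle(5)"; python3 fitm.py
```

```text
t 13.95 tcp err mm [ 0.1 -0.5  0.3] rot err [-0.004 -0.     0.   ] Fz -7.8
top 13.95 theta -0.049 pitch 0.014
side 14.05 theta -0.062 pitch 0.002
est -0.08 -0.176 d 0.0016 res [-0.004  0.006  0.001 -0.005  0.003 -0.001]
pred th [-0.08, -0.084, -0.067, -0.042, -0.021, -0.01]
phi [0.038, 0.056, 0.043, 0.019, -0.001]
[{"x": 0.0, "y": -4.0, "z": 0.0, "rx": -3.0, "ry": 0.0, "rz": 0.0}, {"x": 0.0, "y": -5.5, "z": 0.0, "rx": -4.0, "ry": 0.0, "rz": 0.0}, {"x": 0.0, "y": -4.5, "z": 0.0, "rx": -3.2, "ry": 0.0, "rz": 0.0}, {"x": 0.0, "y": -2.5, "z": 0.0, "rx": -1.8, "ry": 0.0, "rz": 0.0}, {"x": 0.0, "y": -1.0, "z": 0.0, "rx": -0.6, "ry": 0.0, "rz": 0.0}]
none 5.18 [-0.093  0.126  0.003] [-0.004  0.008  0.002 -0.019 -0.     0.014  0.015 -0.006 -0.012  0.003
  0.   ] now [-0.078 -0.174]
lag 2.55 [-0.092  0.098  0.003 -1.25 ] [-0.003  0.007 -0.    -0.012  0.007  0.003  0.004 -0.001 -0.006  0.002
  0.   ] now [-0.077 -0.166]
mgl 2.67 [-0.089  0.008  0.003 -0.968] [-0.     0.004 -0.005 -0.009  0.011  0.006  0.005 -0.005 -0.01   0.003
  0.002] now [-0.074 -0.14 ]
lag,mgl 2.06 [-0.09   0.041  0.003 -0.779 -0.575] [-0.001  0.005 -0.003 -0.009  0.011  0.003  0.003 -0.002 -0.007  0.002
  0.001] now [-0.075 -0.149]
all 1.67 [-0.091  0.077  0.003 -0.344 -0.513  0.491 -0.203] [-0.003  0.006 -0.001 -0.008  0.009 -0.001  0.002 -0.    -0.007  0.001
  0.002] now [-0.073 -0.136]
```

```bash
sed -i 's/MGL,K,C,ML=.012,.585,.5,.055/MGL,K,C,ML=.012,.58,.5,.058/; s/phi,acc=grids(L,ts)$/phi,acc=grids(L,ts+.03)/; s/return np.interp(g,np.arange(H+1)/return np.interp(g+.03,np.arange(H+1)/; s/ypos=np.interp(g,/ypos=np.interp(g+.03,/' bal.py
python3 -c "
from bal import *
L=load();now=L['t'][-1];th,w,d,res=estimate(L,now);print(th,w,d,res)
L['P']=plan(L,(th,w,d),5);save(L)"
```

```text
-0.07613100249822927 -0.14649723816472734 0.0025280068483490496 [-0.002  0.001  0.003 -0.003  0.    -0.   ]
pred th [-0.076, -0.077, -0.058, -0.035, -0.017, -0.009]
phi [0.031, 0.052, 0.043, 0.019, -0.001]
[{"x": 0.0, "y": -3.5, "z": 0.0, "rx": -2.4, "ry": 0.0, "rz": 0.0}, {"x": 0.0, "y": -5.0, "z": 0.0, "rx": -3.8, "ry": 0.0, "rz": 0.0}, {"x": 0.0, "y": -4.5, "z": 0.0, "rx": -3.2, "ry": 0.0, "rz": 0.0}, {"x": 0.0, "y": -2.5, "z": 0.0, "rx": -1.8, "ry": 0.0, "rz": 0.0}, {"x": 0.0, "y": -1.0, "z": 0.0, "rx": -0.6, "ry": 0.0, "rz": 0.0}]
```

>>> arm_command(
  series=[
    {"x": 0.0, "y": -3.5, "z": 0.0, "rx": -2.4, "ry": 0.0, "rz": 0.0},
    {"x": 0.0, "y": -5.0, "z": 0.0, "rx": -3.8, "ry": 0.0, "rz": 0.0},
    {"x": 0.0, "y": -4.5, "z": 0.0, "rx": -3.2, "ry": 0.0, "rz": 0.0},
    {"x": 0.0, "y": -2.5, "z": 0.0, "rx": -1.8, "ry": 0.0, "rz": 0.0},
    {"x": 0.0, "y": -1.0, "z": 0.0, "rx": -0.6, "ry": 0.0, "rz": 0.0},
  ],
  hand=10,
  squeeze=55,
)

```text
time: 14.65
tool_pos: [0.4883, -0.2651, 0.1461]
tool_rot: [-3.14, -0.0, 2.906]
contact_force: [-1.1, 0.4, -7.6]
opening: 0.0255
grip_force: 54.9
```

```bash
python3 -c "
from bal import *
cycle(6)"
```

```text
t 14.65 tcp err mm [0.1 0.3 0.2] rot err [0.001 0.    0.   ] Fz -7.6
top 14.65 theta 0.022 pitch 0.009
side 14.75 theta 0.025 pitch -0.019
est 0.036 0.09 d 0.0031 res [ 0.003 -0.004  0.001  0.001 -0.003  0.002]
pred th [0.036, 0.038, 0.03, 0.018, 0.008, 0.003, 0.001]
phi [-0.023, -0.035, -0.031, -0.021, -0.011, -0.006]
[{"x": 0.0, "y": 2.0, "z": 0.0, "rx": 1.2, "ry": 0.0, "rz": 0.0}, {"x": 0.0, "y": 2.5, "z": 0.0, "rx": 2.0, "ry": 0.0, "rz": 0.0}, {"x": 0.0, "y": 2.5, "z": 0.0, "rx": 1.8, "ry": 0.0, "rz": 0.0}, {"x": 0.0, "y": 1.5, "z": 0.0, "rx": 1.2, "ry": 0.0, "rz": 0.0}, {"x": 0.0, "y": 1.0, "z": 0.0, "rx": 0.6, "ry": 0.0, "rz": 0.0}, {"x": 0.0, "y": 0.5, "z": 0.0, "rx": 0.2, "ry": 0.0, "rz": 0.0}]
```

>>> arm_command(
  series=[
    {"x": 0.0, "y": 2.0, "z": 0.0, "rx": 1.2, "ry": 0.0, "rz": 0.0},
    {"x": 0.0, "y": 2.5, "z": 0.0, "rx": 2.0, "ry": 0.0, "rz": 0.0},
    {"x": 0.0, "y": 2.5, "z": 0.0, "rx": 1.8, "ry": 0.0, "rz": 0.0},
    {"x": 0.0, "y": 1.5, "z": 0.0, "rx": 1.2, "ry": 0.0, "rz": 0.0},
    {"x": 0.0, "y": 1.0, "z": 0.0, "rx": 0.6, "ry": 0.0, "rz": 0.0},
    {"x": 0.0, "y": 0.5, "z": 0.0, "rx": 0.2, "ry": 0.0, "rz": 0.0},
  ],
  hand=10,
  squeeze=55,
)

```text
time: 15.45
tool_pos: [0.4884, -0.2654, 0.1462]
tool_rot: [-3.139, 0.0, 2.905]
contact_force: [-0.5, -0.7, -8.9]
opening: 0.0255
grip_force: 54.9
```

```bash
python3 -c "
from bal import *
cycle(7)"
```

```text
t 15.45 tcp err mm [ 0.1 -0.4  0.3] rot err [-0.003 -0.     0.001] Fz -8.9
top 15.45 theta -0.015 pitch 0.011
side no top
est -0.022 -0.031 d 0.0027 res [-0.001  0.001 -0.002  0.003 -0.   ]
pred th [-0.022, -0.021, -0.016, -0.01, -0.004, -0.001, 0.0, 0.0]
phi [0.005, 0.01, 0.008, 0.002, -0.003, -0.005, -0.006]
[{"x": 0.0, "y": -1.0, "z": 0.0, "rx": -0.6, "ry": 0.0, "rz": 0.0}, {"x": 0.0, "y": -1.5, "z": 0.0, "rx": -0.8, "ry": 0.0, "rz": 0.0}, {"x": 0.0, "y": -1.0, "z": 0.0, "rx": -0.8, "ry": 0.0, "rz": 0.0}, {"x": 0.0, "y": -0.5, "z": 0.0, "rx": -0.4, "ry": 0.0, "rz": 0.0}, {"x": 0.0, "y": -0.5, "z": 0.0, "rx": -0.2, "ry": 0.0, "rz": 0.0}, {"x": 0.0, "y": 0.0, "z": 0.0, "rx": 0.0, "ry": 0.0, "rz": 0.0}, {"x": 0.0, "y": 0.0, "z": 0.0, "rx": 0.0, "ry": 0.0, "rz": 0.0}]
```

Balancing works. I'll hold past 17.2 s before carrying.

>>> arm_command(
  series=[
    {"x": 0.0, "y": -1.0, "z": 0.0, "rx": -0.6, "ry": 0.0, "rz": 0.0},
    {"x": 0.0, "y": -1.5, "z": 0.0, "rx": -0.8, "ry": 0.0, "rz": 0.0},
    {"x": 0.0, "y": -1.0, "z": 0.0, "rx": -0.8, "ry": 0.0, "rz": 0.0},
    {"x": 0.0, "y": -0.5, "z": 0.0, "rx": -0.4, "ry": 0.0, "rz": 0.0},
    {"x": 0.0, "y": -0.5, "z": 0.0, "rx": -0.2, "ry": 0.0, "rz": 0.0},
    {"x": 0.0, "y": 0.0, "z": 0.0, "rx": 0.0, "ry": 0.0, "rz": 0.0},
    {"x": 0.0, "y": 0.0, "z": 0.0, "rx": 0.0, "ry": 0.0, "rz": 0.0},
  ],
  hand=10,
  squeeze=55,
)

```text
time: 16.35
tool_pos: [0.4885, -0.2648, 0.1462]
tool_rot: [-3.138, 0.0, 2.906]
contact_force: [0.0, -0.4, -7.2]
opening: 0.0261
grip_force: 54.9
```

```bash
python3 -c "
from bal import *
cycle(8)"
```

```text
t 16.35 tcp err mm [0.2 0.2 0.3] rot err [-0.003 -0.    -0.   ] Fz -7.2
top 16.35 theta -0.009 pitch 0.024
side 16.45 theta -0.018 pitch -0.001
est -0.017 -0.03 d 0.0022 res [-0.002  0.004 -0.003 -0.003  0.003]
pred th [-0.017, -0.017, -0.013, -0.008, -0.004, -0.001, -0.0, 0.0, 0.0]
phi [0.003, 0.008, 0.006, 0.002, -0.002, -0.004, -0.005, -0.005]
[{"x": 0.0, "y": -1.0, "z": 0.0, "rx": -0.6, "ry": 0.0, "rz": 0.0}, {"x": 0.0, "y": -1.0, "z": 0.0, "rx": -0.8, "ry": 0.0, "rz": 0.0}, {"x": 0.0, "y": -1.0, "z": 0.0, "rx": -0.8, "ry": 0.0, "rz": 0.0}, {"x": 0.0, "y": -0.5, "z": 0.0, "rx": -0.4, "ry": 0.0, "rz": 0.0}, {"x": 0.0, "y": -0.5, "z": 0.0, "rx": -0.2, "ry": 0.0, "rz": 0.0}, {"x": 0.0, "y": 0.0, "z": 0.0, "rx": -0.2, "ry": 0.0, "rz": 0.0}, {"x": 0.0, "y": 0.0, "z": 0.0, "rx": 0.0, "ry": 0.0, "rz": 0.0}, {"x": 0.0, "y": 0.0, "z": 0.0, "rx": 0.0, "ry": 0.0, "rz": 0.0}]
```

>>> arm_command(
  series=[
    {"x": 0.0, "y": -1.0, "z": 0.0, "rx": -0.6, "ry": 0.0, "rz": 0.0},
    {"x": 0.0, "y": -1.0, "z": 0.0, "rx": -0.8, "ry": 0.0, "rz": 0.0},
    {"x": 0.0, "y": -1.0, "z": 0.0, "rx": -0.8, "ry": 0.0, "rz": 0.0},
    {"x": 0.0, "y": -0.5, "z": 0.0, "rx": -0.4, "ry": 0.0, "rz": 0.0},
    {"x": 0.0, "y": -0.5, "z": 0.0, "rx": -0.2, "ry": 0.0, "rz": 0.0},
    {"x": 0.0, "y": 0.0, "z": 0.0, "rx": -0.2, "ry": 0.0, "rz": 0.0},
    {"x": 0.0, "y": 0.0, "z": 0.0, "rx": 0.0, "ry": 0.0, "rz": 0.0},
    {"x": 0.0, "y": 0.0, "z": 0.0, "rx": 0.0, "ry": 0.0, "rz": 0.0},
  ],
  hand=10,
  squeeze=55,
)

```text
time: 17.35
tool_pos: [0.4885, -0.2649, 0.1462]
tool_rot: [-3.138, 0.0, 2.906]
contact_force: [0.0, -0.0, -7.5]
opening: 0.0259
grip_force: 54.9
```

```bash
python3 -c "
from bal import *
cycle(10,[.565,-.193,.085,-.20])"
```

```text
t 17.35 tcp err mm [0.2 0.2 0.3] rot err [-0.001 -0.    -0.   ] Fz -7.5
top 17.35 theta 0.039 pitch 0.01
side 17.45 theta 0.041 pitch 0.005
est 0.051 0.082 d 0.0042 res [-0.002  0.003 -0.003  0.002]
pred th [0.051, 0.051, 0.039, 0.026, 0.016, 0.011, 0.01, 0.01, 0.006, -0.003, -0.011]
phi [-0.052, -0.085, -0.087, -0.068, -0.038, -0.007, 0.017, 0.028, 0.026, 0.015]
[{"x": 0.5, "y": 4.5, "z": 0.0, "rx": 2.8, "ry": 0.0, "rz": 0.0}, {"x": 3.0, "y": 11.5, "z": -1.0, "rx": 4.6, "ry": 0.0, "rz": -0.2}, {"x": 8.0, "y": 20.5, "z": -3.0, "rx": 4.8, "ry": 0.0, "rz": -0.4}, {"x": 15.5, "y": 32.0, "z": -6.0, "rx": 3.6, "ry": 0.0, "rz": -0.6}, {"x": 24.5, "y": 45.0, "z": -9.5, "rx": 1.8, "ry": 0.0, "rz": -1.0}, {"x": 33.5, "y": 58.0, "z": -13.5, "rx": 0.2, "ry": 0.0, "rz": -1.4}, {"x": 41.0, "y": 69.0, "z": -16.5, "rx": -1.2, "ry": 0.0, "rz": -1.8}, {"x": 46.5, "y": 77.0, "z": -18.5, "rx": -2.0, "ry": 0.0, "rz": -2.0}, {"x": 48.5, "y": 81.5, "z": -19.5, "rx": -1.8, "ry": 0.0, "rz": -2.0}, {"x": 49.0, "y": 83.0, "z": -19.5, "rx": -1.2, "ry": 0.0, "rz": -2.0}]
```

>>> arm_command(
  series=[
    {"x": 0.5, "y": 4.5, "z": 0.0, "rx": 2.8, "ry": 0.0, "rz": 0.0},
    {"x": 3.0, "y": 11.5, "z": -1.0, "rx": 4.6, "ry": 0.0, "rz": -0.2},
    {"x": 8.0, "y": 20.5, "z": -3.0, "rx": 4.8, "ry": 0.0, "rz": -0.4},
    {"x": 15.5, "y": 32.0, "z": -6.0, "rx": 3.6, "ry": 0.0, "rz": -0.6},
    {"x": 24.5, "y": 45.0, "z": -9.5, "rx": 1.8, "ry": 0.0, "rz": -1.0},
    {"x": 33.5, "y": 58.0, "z": -13.5, "rx": 0.2, "ry": 0.0, "rz": -1.4},
    {"x": 41.0, "y": 69.0, "z": -16.5, "rx": -1.2, "ry": 0.0, "rz": -1.8},
    {"x": 46.5, "y": 77.0, "z": -18.5, "rx": -2.0, "ry": 0.0, "rz": -2.0},
    {"x": 48.5, "y": 81.5, "z": -19.5, "rx": -1.8, "ry": 0.0, "rz": -2.0},
    {"x": 49.0, "y": 83.0, "z": -19.5, "rx": -1.2, "ry": 0.0, "rz": -2.0},
  ],
  hand=10,
  squeeze=55,
)

```text
time: 18.55
tool_pos: [0.4602, -0.1727, 0.1656]
tool_rot: [3.125, 0.001, 2.941]
contact_force: [-0.6, 0.3, -7.5]
opening: 0.026
grip_force: 54.9
```

```bash
python3 -c "
from bal import *
cycle(10,[.53,-.11,.12,-.165])"
```

```text
t 18.55 tcp err mm [0.3 0.2 0.6] rot err [-0.002 -0.001  0.001] Fz -7.5
top 18.55 theta -0.062 pitch 0.014
side 18.65 theta -0.085 pitch -0.002
est -0.082 -0.012 d 0.003 res [-0.001  0.002 -0.008  0.006]
pred th [-0.082, -0.073, -0.051, -0.028, -0.008, 0.004, 0.01, 0.01, 0.006, -0.002, -0.009]
phi [0.023, 0.014, -0.005, -0.018, -0.018, -0.005, 0.01, 0.02, 0.02, 0.013]
[{"x": 0.5, "y": 0.0, "z": -0.5, "rx": -0.4, "ry": 0.0, "rz": 0.0}, {"x": 3.0, "y": 4.0, "z": -2.0, "rx": 0.0, "ry": 0.0, "rz": -0.2}, {"x": 8.5, "y": 13.0, "z": -5.5, "rx": 1.2, "ry": 0.0, "rz": -0.4}, {"x": 16.0, "y": 25.0, "z": -10.5, "rx": 2.0, "ry": 0.0, "rz": -0.6}, {"x": 25.5, "y": 38.0, "z": -17.0, "rx": 1.8, "ry": 0.0, "rz": -1.0}, {"x": 34.5, "y": 50.0, "z": -23.0, "rx": 1.2, "ry": 0.0, "rz": -1.4}, {"x": 42.5, "y": 60.0, "z": -28.5, "rx": 0.2, "ry": 0.0, "rz": -1.6}, {"x": 47.5, "y": 66.5, "z": -32.0, "rx": -0.4, "ry": 0.0, "rz": -1.8}, {"x": 50.0, "y": 70.0, "z": -33.5, "rx": -0.4, "ry": 0.0, "rz": -2.0}, {"x": 50.5, "y": 71.5, "z": -34.0, "rx": 0.2, "ry": 0.0, "rz": -2.0}]
```

```bash
python3 -c "
from bal import *
L=load();now=L['t'][-1];L['P']=plan(L,(-.088,-.07,.003),4);save(L)"
```

```text
pred th [-0.088, -0.081, -0.059, -0.037, -0.024]
phi [0.048, 0.057, 0.035, 0.008]
[{"x": 0.0, "y": -2.5, "z": 0.0, "rx": -2.0, "ry": 0.0, "rz": 0.0}, {"x": 0.0, "y": -3.5, "z": 0.0, "rx": -2.4, "ry": 0.0, "rz": 0.0}, {"x": 0.0, "y": -1.5, "z": 0.0, "rx": -1.2, "ry": 0.0, "rz": 0.0}, {"x": 0.0, "y": 0.5, "z": 0.0, "rx": 0.4, "ry": 0.0, "rz": 0.0}]
```

>>> arm_command(
  series=[
    {"x": 0.0, "y": -2.5, "z": 0.0, "rx": -2.0, "ry": 0.0, "rz": 0.0},
    {"x": 0.0, "y": -3.5, "z": 0.0, "rx": -2.4, "ry": 0.0, "rz": 0.0},
    {"x": 0.0, "y": -1.5, "z": 0.0, "rx": -1.2, "ry": 0.0, "rz": 0.0},
    {"x": 0.0, "y": 0.5, "z": 0.0, "rx": 0.4, "ry": 0.0, "rz": 0.0},
  ],
  hand=10,
  squeeze=55,
)

```text
time: 19.15
tool_pos: [0.4603, -0.1727, 0.1653]
tool_rot: [3.133, 0.0, 2.939]
contact_force: [-0.8, 0.0, -8.3]
opening: 0.0255
grip_force: 54.9
```

```bash
python3 -c "
from bal import *
cycle(4)"
```

```text
t 19.15 tcp err mm [ 0.3 -0.3  0.3] rot err [-0.    -0.     0.002] Fz -8.3
top 19.15 theta 0.014 pitch 0.018
side 19.25 theta 0.047 pitch 0.003
est 0.058 0.192 d 0.0043 res [ 0.    -0.008  0.008  0.008 -0.007]
pred th [0.058, 0.064, 0.051, 0.034, 0.024]
phi [-0.035, -0.056, -0.045, -0.023]
[{"x": 0.0, "y": 3.5, "z": 0.0, "rx": 2.4, "ry": 0.0, "rz": 0.0}, {"x": 0.0, "y": 5.0, "z": 0.0, "rx": 3.6, "ry": 0.0, "rz": 0.0}, {"x": 0.0, "y": 4.0, "z": 0.0, "rx": 3.0, "ry": 0.0, "rz": 0.0}, {"x": 0.0, "y": 2.5, "z": 0.0, "rx": 1.8, "ry": 0.0, "rz": 0.0}]
```

>>> arm_command(
  series=[
    {"x": 0.0, "y": 3.5, "z": 0.0, "rx": 2.4, "ry": 0.0, "rz": 0.0},
    {"x": 0.0, "y": 5.0, "z": 0.0, "rx": 3.6, "ry": 0.0, "rz": 0.0},
    {"x": 0.0, "y": 4.0, "z": 0.0, "rx": 3.0, "ry": 0.0, "rz": 0.0},
    {"x": 0.0, "y": 2.5, "z": 0.0, "rx": 1.8, "ry": 0.0, "rz": 0.0},
  ],
  hand=10,
  squeeze=55,
)

```text
time: 19.75
tool_pos: [0.4609, -0.1696, 0.1654]
tool_rot: [-3.123, 0.0, 2.942]
contact_force: [-0.5, 1.5, -7.2]
opening: 0.0254
grip_force: 54.9
```

```bash
python3 -c "
from bal import *
cycle(7,[.545,-.143,.085,-.185])"; sed -i 's/m\[0\]>11.1\]/m[0]>16.3]/;s/-.03\*q\[0\]/+.03-.03*q[0]/;s/=.61+.05/=.58+.03/;s/C=.055/C=.058/' fitm.py; python3 fitm.py
```

```text
t 19.75 tcp err mm [0.4 0.3 0.5] rot err [-0.005 -0.    -0.   ] Fz -7.2
top 19.75 theta -0.003 pitch 0.005
side 19.85 theta -0.02 pitch -0.002
est -0.032 -0.154 d 0.0036 res [-0.006  0.009  0.005 -0.011 -0.001  0.003]
pred th [-0.032, -0.037, -0.025, -0.007, 0.007, 0.01, 0.003, -0.007]
phi [-0.016, -0.014, -0.012, -0.004, 0.007, 0.013, 0.012]
[{"x": 0.5, "y": 0.5, "z": 0.0, "rx": -0.4, "ry": 0.0, "rz": 0.0}, {"x": 4.5, "y": 5.5, "z": 0.0, "rx": -0.6, "ry": 0.0, "rz": -0.2}, {"x": 11.0, "y": 15.0, "z": -0.5, "rx": -0.6, "ry": 0.0, "rz": -0.4}, {"x": 18.5, "y": 26.0, "z": -0.5, "rx": -1.2, "ry": 0.0, "rz": -0.6}, {"x": 25.0, "y": 34.5, "z": -1.0, "rx": -1.8, "ry": 0.0, "rz": -0.8}, {"x": 29.0, "y": 39.5, "z": -1.0, "rx": -2.0, "ry": 0.0, "rz": -0.8}, {"x": 29.5, "y": 40.5, "z": -1.0, "rx": -2.0, "ry": 0.0, "rz": -0.8}]
none 1.83 [-0.012 -0.013  0.003] [-0.003  0.005 -0.005 -0.001 -0.003  0.012  0.007 -0.01  -0.002  0.002] now [-0.034 -0.159]
lag 1.81 [-0.012 -0.016  0.003 -0.177] [-0.003  0.004 -0.005 -0.001 -0.004  0.011  0.007 -0.009 -0.002  0.001] now [-0.034 -0.159]
mgl 1.7 [-0.012 -0.01   0.003 -0.326] [-0.003  0.005 -0.004 -0.    -0.006  0.01   0.008 -0.008 -0.002  0.001] now [-0.034 -0.159]
lag,mgl 1.7 [-0.012 -0.009  0.003  0.001 -0.327] [-0.003  0.005 -0.004 -0.    -0.006  0.01   0.008 -0.008 -0.002  0.001] now [-0.034 -0.159]
all 1.54 [-0.012 -0.01   0.003 -0.108 -0.22  -0.313 -0.185] [-0.003  0.005 -0.003  0.001 -0.007  0.008  0.006 -0.009 -0.     0.002] now [-0.035 -0.169]
```

>>> arm_command(
  series=[
    {"x": 0.5, "y": 0.5, "z": 0.0, "rx": -0.4, "ry": 0.0, "rz": 0.0},
    {"x": 4.5, "y": 5.5, "z": 0.0, "rx": -0.6, "ry": 0.0, "rz": -0.2},
    {"x": 11.0, "y": 15.0, "z": -0.5, "rx": -0.6, "ry": 0.0, "rz": -0.4},
    {"x": 18.5, "y": 26.0, "z": -0.5, "rx": -1.2, "ry": 0.0, "rz": -0.6},
    {"x": 25.0, "y": 34.5, "z": -1.0, "rx": -1.8, "ry": 0.0, "rz": -0.8},
    {"x": 29.0, "y": 39.5, "z": -1.0, "rx": -2.0, "ry": 0.0, "rz": -0.8},
    {"x": 29.5, "y": 40.5, "z": -1.0, "rx": -2.0, "ry": 0.0, "rz": -0.8},
  ],
  hand=10,
  squeeze=55,
)

```text
time: 20.65
tool_pos: [0.4395, -0.1234, 0.1657]
tool_rot: [3.127, -0.0, 2.955]
contact_force: [-0.4, -1.0, -8.3]
opening: 0.0257
grip_force: 54.9
```

```bash
sed -i 's/win=1.9/win=2.6/' bal.py; python3 -c "
from bal import *
cycle(7,[.525,-.083,.105,-.16])"
```

```text
t 20.65 tcp err mm [-0.2  0.9  0.7] rot err [-0.002  0.     0.001] Fz -8.3
top 20.65 theta -0.003 pitch 0.009
side 20.75 theta -0.006 pitch -0.006
est -0.001 0.063 d 0.0032 res [-0.006  0.01   0.007 -0.01  -0.003  0.     0.001  0.   ]
pred th [-0.001, 0.006, 0.014, 0.021, 0.024, 0.018, 0.004, -0.009]
phi [-0.023, -0.05, -0.049, -0.028, -0.001, 0.017, 0.02]
[{"x": 0.5, "y": 4.0, "z": -0.5, "rx": 2.0, "ry": 0.0, "rz": 0.0}, {"x": 4.5, "y": 12.5, "z": -2.5, "rx": 3.6, "ry": 0.0, "rz": -0.2}, {"x": 11.5, "y": 24.5, "z": -7.0, "rx": 3.6, "ry": 0.0, "rz": -0.6}, {"x": 19.5, "y": 36.5, "z": -12.0, "rx": 2.2, "ry": 0.0, "rz": -1.0}, {"x": 26.0, "y": 46.5, "z": -16.5, "rx": 0.8, "ry": 0.0, "rz": -1.2}, {"x": 30.0, "y": 51.5, "z": -19.0, "rx": -0.2, "ry": 0.0, "rz": -1.4}, {"x": 30.5, "y": 52.5, "z": -19.5, "rx": -0.4, "ry": 0.0, "rz": -1.4}]
```

>>> arm_command(
  series=[
    {"x": 0.5, "y": 4.0, "z": -0.5, "rx": 2.0, "ry": 0.0, "rz": 0.0},
    {"x": 4.5, "y": 12.5, "z": -2.5, "rx": 3.6, "ry": 0.0, "rz": -0.2},
    {"x": 11.5, "y": 24.5, "z": -7.0, "rx": 3.6, "ry": 0.0, "rz": -0.6},
    {"x": 19.5, "y": 36.5, "z": -12.0, "rx": 2.2, "ry": 0.0, "rz": -1.0},
    {"x": 26.0, "y": 46.5, "z": -16.5, "rx": 0.8, "ry": 0.0, "rz": -1.2},
    {"x": 30.0, "y": 51.5, "z": -19.0, "rx": -0.2, "ry": 0.0, "rz": -1.4},
    {"x": 30.5, "y": 52.5, "z": -19.5, "rx": -0.4, "ry": 0.0, "rz": -1.4},
  ],
  hand=10,
  squeeze=55,
)

```text
time: 21.55
tool_pos: [0.4195, -0.067, 0.1862]
tool_rot: [3.12, 0.001, 2.98]
contact_force: [0.6, -0.8, -9.0]
opening: 0.0259
grip_force: 54.9
```

```bash
python3 -c "
from bal import *
cycle(7,[.51,-.02,.125,-.137])"
```

```text
t 21.55 tcp err mm [0.3 0.5 1.2] rot err [-0.002 -0.001  0.002] Fz -9.0
top 21.55 theta -0.026 pitch 0.008
side 21.65 theta -0.051 pitch 0.009
est -0.041 0.038 d 0.0024 res [ 0.005 -0.008  0.002  0.005 -0.002 -0.004 -0.008  0.009]
pred th [-0.041, -0.031, -0.012, 0.007, 0.018, 0.017, 0.004, -0.009]
phi [-0.003, -0.025, -0.03, -0.016, 0.006, 0.02, 0.022]
[{"x": 0.5, "y": 3.0, "z": -0.5, "rx": 1.2, "ry": 0.0, "rz": 0.0}, {"x": 3.5, "y": 12.0, "z": -2.5, "rx": 2.6, "ry": 0.0, "rz": -0.2}, {"x": 9.0, "y": 25.0, "z": -7.0, "rx": 2.8, "ry": 0.0, "rz": -0.4}, {"x": 15.5, "y": 39.5, "z": -12.0, "rx": 2.0, "ry": 0.0, "rz": -0.8}, {"x": 21.0, "y": 50.5, "z": -16.0, "rx": 0.8, "ry": 0.0, "rz": -1.2}, {"x": 24.0, "y": 56.5, "z": -18.5, "rx": 0.0, "ry": 0.0, "rz": -1.2}, {"x": 25.0, "y": 57.5, "z": -19.0, "rx": -0.2, "ry": 0.0, "rz": -1.4}]
```

>>> arm_command(
  series=[
    {"x": 0.5, "y": 3.0, "z": -0.5, "rx": 1.2, "ry": 0.0, "rz": 0.0},
    {"x": 3.5, "y": 12.0, "z": -2.5, "rx": 2.6, "ry": 0.0, "rz": -0.2},
    {"x": 9.0, "y": 25.0, "z": -7.0, "rx": 2.8, "ry": 0.0, "rz": -0.4},
    {"x": 15.5, "y": 39.5, "z": -12.0, "rx": 2.0, "ry": 0.0, "rz": -0.8},
    {"x": 21.0, "y": 50.5, "z": -16.0, "rx": 0.8, "ry": 0.0, "rz": -1.2},
    {"x": 24.0, "y": 56.5, "z": -18.5, "rx": 0.0, "ry": 0.0, "rz": -1.2},
    {"x": 25.0, "y": 57.5, "z": -19.0, "rx": -0.2, "ry": 0.0, "rz": -1.4},
  ],
  hand=10,
  squeeze=55,
)

```text
time: 22.45
tool_pos: [0.4042, -0.0066, 0.2064]
tool_rot: [3.116, 0.002, 3.004]
contact_force: [0.7, 0.4, -7.8]
opening: 0.0258
grip_force: 54.9
```

```bash
python3 -c "
from bal import *
cycle(7,[.5,.04,.147,-.115])"
```

```text
t 22.45 tcp err mm [0.4 0.5 1.4] rot err [-0.003 -0.002  0.   ] Fz -7.8
top 22.45 theta 0.009 pitch 0.004
side no top
est 0.014 0.116 d 0.0027 res [ 0.001 -0.003 -0.007  0.01  -0.001]
pred th [0.014, 0.024, 0.029, 0.031, 0.029, 0.02, 0.004, -0.01]
phi [-0.028, -0.063, -0.062, -0.035, -0.003, 0.018, 0.023]
[{"x": 0.5, "y": 5.5, "z": -0.5, "rx": 2.8, "ry": 0.0, "rz": 0.0}, {"x": 2.5, "y": 15.0, "z": -2.5, "rx": 4.8, "ry": 0.0, "rz": -0.2}, {"x": 6.5, "y": 27.5, "z": -7.5, "rx": 4.8, "ry": 0.0, "rz": -0.4}, {"x": 11.5, "y": 40.0, "z": -13.0, "rx": 3.2, "ry": 0.0, "rz": -0.8}, {"x": 15.5, "y": 50.0, "z": -17.5, "rx": 1.4, "ry": 0.0, "rz": -1.0}, {"x": 17.5, "y": 55.0, "z": -20.5, "rx": 0.2, "ry": 0.0, "rz": -1.2}, {"x": 18.0, "y": 56.0, "z": -21.0, "rx": 0.0, "ry": 0.0, "rz": -1.2}]
```

>>> arm_command(
  series=[
    {"x": 0.5, "y": 5.5, "z": -0.5, "rx": 2.8, "ry": 0.0, "rz": 0.0},
    {"x": 2.5, "y": 15.0, "z": -2.5, "rx": 4.8, "ry": 0.0, "rz": -0.2},
    {"x": 6.5, "y": 27.5, "z": -7.5, "rx": 4.8, "ry": 0.0, "rz": -0.4},
    {"x": 11.5, "y": 40.0, "z": -13.0, "rx": 3.2, "ry": 0.0, "rz": -0.8},
    {"x": 15.5, "y": 50.0, "z": -17.5, "rx": 1.4, "ry": 0.0, "rz": -1.0},
    {"x": 17.5, "y": 55.0, "z": -20.5, "rx": 0.2, "ry": 0.0, "rz": -1.2},
    {"x": 18.0, "y": 56.0, "z": -21.0, "rx": 0.0, "ry": 0.0, "rz": -1.2},
  ],
  hand=10,
  squeeze=55,
)

```text
time: 23.35
tool_pos: [0.3941, 0.0503, 0.2285]
tool_rot: [3.117, 0.002, 3.024]
contact_force: [0.8, -0.2, -7.6]
opening: 0.026
grip_force: 54.9
```

```bash
python3 -c "
from bal import *
cycle(7,[.498,.098,.149,-.095])"
```

```text
t 23.35 tcp err mm [ 0.6 -0.2  1.5] rot err [-0.002 -0.002  0.002] Fz -7.6
top 23.35 theta -0.014 pitch 0.022
side 23.45 theta -0.021 pitch -0.004
est -0.013 0.093 d 0.0031 res [-0.006  0.009 -0.004 -0.001  0.002]
pred th [-0.013, -0.002, 0.01, 0.02, 0.024, 0.018, 0.004, -0.01]
phi [-0.015, -0.045, -0.047, -0.027, -0.0, 0.017, 0.021]
[{"x": 0.0, "y": 4.5, "z": 0.0, "rx": 2.2, "ry": 0.0, "rz": 0.0}, {"x": 1.5, "y": 13.5, "z": 0.0, "rx": 3.8, "ry": 0.0, "rz": -0.2}, {"x": 3.0, "y": 26.0, "z": 0.0, "rx": 4.0, "ry": 0.0, "rz": -0.4}, {"x": 5.5, "y": 39.0, "z": -0.5, "rx": 2.8, "ry": 0.0, "rz": -0.8}, {"x": 7.5, "y": 49.0, "z": -0.5, "rx": 1.4, "ry": 0.0, "rz": -1.0}, {"x": 8.5, "y": 54.5, "z": -0.5, "rx": 0.2, "ry": 0.0, "rz": -1.2}, {"x": 8.5, "y": 55.5, "z": -1.0, "rx": 0.2, "ry": 0.0, "rz": -1.2}]
```

>>> arm_command(
  series=[
    {"x": 0.0, "y": 4.5, "z": 0.0, "rx": 2.2, "ry": 0.0, "rz": 0.0},
    {"x": 1.5, "y": 13.5, "z": 0.0, "rx": 3.8, "ry": 0.0, "rz": -0.2},
    {"x": 3.0, "y": 26.0, "z": 0.0, "rx": 4.0, "ry": 0.0, "rz": -0.4},
    {"x": 5.5, "y": 39.0, "z": -0.5, "rx": 2.8, "ry": 0.0, "rz": -0.8},
    {"x": 7.5, "y": 49.0, "z": -0.5, "rx": 1.4, "ry": 0.0, "rz": -1.0},
    {"x": 8.5, "y": 54.5, "z": -0.5, "rx": 0.2, "ry": 0.0, "rz": -1.2},
    {"x": 8.5, "y": 55.5, "z": -1.0, "rx": 0.2, "ry": 0.0, "rz": -1.2},
  ],
  hand=10,
  squeeze=55,
)

```text
time: 24.25
tool_pos: [0.3919, 0.1066, 0.2306]
tool_rot: [3.12, 0.002, 3.045]
contact_force: [0.2, -0.5, -7.3]
opening: 0.0251
grip_force: 54.9
```

```bash
python3 -c "
from bal import *
cycle(7,[.498,.153,.149,-.075])"
```

```text
t 24.25 tcp err mm [0.6 0.1 1.6] rot err [-0.001 -0.002  0.001] Fz -7.3
top 24.25 theta -0.001 pitch 0.01
side 24.35 theta -0.024 pitch 0.005
est -0.011 0.082 d 0.0029 res [-0.001 -0.     0.003 -0.011  0.009]
pred th [-0.011, -0.001, 0.009, 0.019, 0.023, 0.017, 0.004, -0.009]
phi [-0.015, -0.043, -0.045, -0.026, -0.0, 0.017, 0.02]
[{"x": 0.0, "y": 4.0, "z": 0.0, "rx": 2.0, "ry": 0.0, "rz": 0.0}, {"x": 1.0, "y": 12.5, "z": 0.5, "rx": 3.6, "ry": 0.0, "rz": -0.2}, {"x": 2.0, "y": 24.5, "z": 0.5, "rx": 3.8, "ry": 0.0, "rz": -0.4}, {"x": 3.5, "y": 37.0, "z": 1.0, "rx": 2.6, "ry": 0.0, "rz": -0.8}, {"x": 4.5, "y": 46.5, "z": 1.0, "rx": 1.2, "ry": 0.0, "rz": -1.0}, {"x": 5.0, "y": 51.5, "z": 1.0, "rx": 0.2, "ry": 0.0, "rz": -1.2}, {"x": 5.0, "y": 52.5, "z": 1.0, "rx": 0.0, "ry": 0.0, "rz": -1.2}]
```

>>> arm_command(
  series=[
    {"x": 0.0, "y": 4.0, "z": 0.0, "rx": 2.0, "ry": 0.0, "rz": 0.0},
    {"x": 1.0, "y": 12.5, "z": 0.5, "rx": 3.6, "ry": 0.0, "rz": -0.2},
    {"x": 2.0, "y": 24.5, "z": 0.5, "rx": 3.8, "ry": 0.0, "rz": -0.4},
    {"x": 3.5, "y": 37.0, "z": 1.0, "rx": 2.6, "ry": 0.0, "rz": -0.8},
    {"x": 4.5, "y": 46.5, "z": 1.0, "rx": 1.2, "ry": 0.0, "rz": -1.0},
    {"x": 5.0, "y": 51.5, "z": 1.0, "rx": 0.2, "ry": 0.0, "rz": -1.2},
    {"x": 5.0, "y": 52.5, "z": 1.0, "rx": 0.0, "ry": 0.0, "rz": -1.2},
  ],
  hand=10,
  squeeze=55,
)

```text
time: 25.15
tool_pos: [0.3921, 0.1594, 0.2308]
tool_rot: [3.12, 0.003, 3.066]
contact_force: [-0.7, 0.6, -7.9]
opening: 0.0256
grip_force: 54.9
```

```bash
python3 -c "
from bal import *
cycle(7,[.498,.198,.147,-.061])"
```

```text
t 25.15 tcp err mm [ 0.9 -0.1  1.8] rot err [-0.002 -0.003  0.   ] Fz -7.9
top 25.15 theta -0.026 pitch 0.007
side 25.25 theta -0.029 pitch -0.003
est -0.028 0.05 d 0.0021 res [-0.003  0.004 -0.01   0.008  0.001 -0.001]
pred th [-0.028, -0.019, -0.006, 0.008, 0.015, 0.013, 0.003, -0.007]
phi [-0.002, -0.022, -0.026, -0.015, 0.003, 0.014, 0.016]
[{"x": 0.0, "y": 2.5, "z": 0.0, "rx": 1.2, "ry": 0.0, "rz": 0.0}, {"x": 0.5, "y": 9.5, "z": 0.5, "rx": 2.4, "ry": 0.0, "rz": -0.2}, {"x": 1.0, "y": 19.5, "z": 1.0, "rx": 2.6, "ry": 0.0, "rz": -0.2}, {"x": 2.0, "y": 30.0, "z": 2.0, "rx": 2.0, "ry": 0.0, "rz": -0.6}, {"x": 3.0, "y": 38.5, "z": 2.5, "rx": 1.0, "ry": 0.0, "rz": -0.6}, {"x": 3.5, "y": 43.0, "z": 3.0, "rx": 0.4, "ry": 0.0, "rz": -0.8}, {"x": 3.5, "y": 43.5, "z": 3.0, "rx": 0.2, "ry": 0.0, "rz": -0.8}]
```

>>> arm_command(
  series=[
    {"x": 0.0, "y": 2.5, "z": 0.0, "rx": 1.2, "ry": 0.0, "rz": 0.0},
    {"x": 0.5, "y": 9.5, "z": 0.5, "rx": 2.4, "ry": 0.0, "rz": -0.2},
    {"x": 1.0, "y": 19.5, "z": 1.0, "rx": 2.6, "ry": 0.0, "rz": -0.2},
    {"x": 2.0, "y": 30.0, "z": 2.0, "rx": 2.0, "ry": 0.0, "rz": -0.6},
    {"x": 3.0, "y": 38.5, "z": 2.5, "rx": 1.0, "ry": 0.0, "rz": -0.6},
    {"x": 3.5, "y": 43.0, "z": 3.0, "rx": 0.4, "ry": 0.0, "rz": -0.8},
    {"x": 3.5, "y": 43.5, "z": 3.0, "rx": 0.2, "ry": 0.0, "rz": -0.8},
  ],
  hand=10,
  squeeze=55,
)

```text
time: 26.05
tool_pos: [0.3918, 0.2033, 0.2286]
tool_rot: [3.124, 0.003, 3.081]
contact_force: [-0.1, 0.0, -8.1]
opening: 0.026
grip_force: 54.9
```

```bash
python3 -c "
from bal import *
cycle(5,[.513,.1975,.145,-.061])"
```

```text
t 26.05 tcp err mm [0.7 0.1 1.6] rot err [-0.002 -0.003 -0.   ] Fz -8.1
top 26.05 theta 0.019 pitch 0.019
side 26.15 theta 0.007 pitch 0.0
est 0.022 0.11 d 0.0031 res [-0.005  0.008 -0.    -0.001 -0.007  0.006]
pred th [0.022, 0.027, 0.023, 0.015, 0.008, 0.005]
phi [-0.009, -0.025, -0.025, -0.017, -0.008]
[{"x": -1.0, "y": 2.0, "z": 0.0, "rx": 1.4, "ry": 0.0, "rz": 0.0}, {"x": -5.0, "y": 3.5, "z": 0.5, "rx": 2.4, "ry": 0.0, "rz": 0.0}, {"x": -10.0, "y": 3.5, "z": 1.5, "rx": 2.4, "ry": 0.0, "rz": 0.0}, {"x": -14.0, "y": 3.0, "z": 2.0, "rx": 1.8, "ry": 0.0, "rz": 0.0}, {"x": -15.0, "y": 2.5, "z": 2.0, "rx": 1.4, "ry": 0.0, "rz": 0.0}]
```

>>> arm_command(
  series=[
    {"x": -1.0, "y": 2.0, "z": 0.0, "rx": 1.4, "ry": 0.0, "rz": 0.0},
    {"x": -5.0, "y": 3.5, "z": 0.5, "rx": 2.4, "ry": 0.0, "rz": 0.0},
    {"x": -10.0, "y": 3.5, "z": 1.5, "rx": 2.4, "ry": 0.0, "rz": 0.0},
    {"x": -14.0, "y": 3.0, "z": 2.0, "rx": 1.8, "ry": 0.0, "rz": 0.0},
    {"x": -15.0, "y": 2.5, "z": 2.0, "rx": 1.4, "ry": 0.0, "rz": 0.0},
  ],
  hand=10,
  squeeze=55,
)

```text
time: 26.75
tool_pos: [0.4077, 0.2044, 0.2266]
tool_rot: [-3.135, 0.003, 3.08]
contact_force: [0.1, 0.2, -7.5]
opening: 0.0258
grip_force: 54.9
```

```bash
python3 -c "
from bal import *
cycle(6,[.5567,.1946,.142,-.061])
print(load()['v'])"
```

```text
t 26.75 tcp err mm [ 1.4 -0.3  1.6] rot err [-0.002 -0.003  0.001] Fz -7.5
top 26.75 theta -0.007 pitch 0.011
side 26.85 theta -0.018 pitch 0.002
est -0.019 -0.046 d 0.0028 res [ 0.     0.002  0.    -0.008  0.005 -0.003  0.003]
pred th [-0.019, -0.02, -0.016, -0.01, -0.005, -0.001, -0.0]
phi [0.003, 0.01, 0.008, 0.002, -0.003, -0.006]
[{"x": -1.5, "y": -1.0, "z": 0.0, "rx": -0.6, "ry": 0.0, "rz": 0.0}, {"x": -9.0, "y": -1.5, "z": 0.5, "rx": -1.0, "ry": 0.0, "rz": 0.0}, {"x": -22.0, "y": -1.5, "z": 1.5, "rx": -1.0, "ry": 0.0, "rz": 0.0}, {"x": -34.5, "y": -1.0, "z": 2.5, "rx": -0.6, "ry": 0.0, "rz": 0.0}, {"x": -42.0, "y": -0.5, "z": 3.0, "rx": -0.4, "ry": 0.0, "rz": 0.0}, {"x": -44.0, "y": -0.5, "z": 3.0, "rx": -0.2, "ry": 0.0, "rz": 0.0}]
[0.513, 0.1975, 0.145, -0.061, -0.008379444160188064]
```

>>> arm_command(
  series=[
    {"x": -1.5, "y": -1.0, "z": 0.0, "rx": -0.6, "ry": 0.0, "rz": 0.0},
    {"x": -9.0, "y": -1.5, "z": 0.5, "rx": -1.0, "ry": 0.0, "rz": 0.0},
    {"x": -22.0, "y": -1.5, "z": 1.5, "rx": -1.0, "ry": 0.0, "rz": 0.0},
    {"x": -34.5, "y": -1.0, "z": 2.5, "rx": -0.6, "ry": 0.0, "rz": 0.0},
    {"x": -42.0, "y": -0.5, "z": 3.0, "rx": -0.4, "ry": 0.0, "rz": 0.0},
    {"x": -44.0, "y": -0.5, "z": 3.0, "rx": -0.2, "ry": 0.0, "rz": 0.0},
  ],
  hand=10,
  squeeze=55,
)

```text
time: 27.55
tool_pos: [0.4523, 0.2013, 0.2235]
tool_rot: [-3.138, 0.003, 3.08]
contact_force: [-0.4, 0.7, -8.5]
opening: 0.0258
grip_force: 54.9
```

```bash
python3 -c "
from bal import *
cycle(7,[.604,.1915,.139,-.061])"
```

```text
t 27.55 tcp err mm [ 2.3 -0.3  1.5] rot err [-0.002 -0.003  0.001] Fz -8.5
top 27.55 theta 0.006 pitch 0.006
side 27.65 theta 0.011 pitch 0.004
est 0.01 0.011 d 0.0028 res [-0.    -0.001 -0.007  0.006 -0.002  0.004  0.001 -0.002]
pred th [0.01, 0.009, 0.007, 0.004, 0.002, 0.0, -0.0, -0.0]
phi [-0.01, -0.012, -0.011, -0.009, -0.007, -0.006, -0.005]
[{"x": -1.0, "y": 0.5, "z": 0.0, "rx": 0.2, "ry": 0.0, "rz": 0.0}, {"x": -7.0, "y": 0.5, "z": 0.5, "rx": 0.4, "ry": 0.0, "rz": 0.0}, {"x": -17.5, "y": 0.5, "z": 1.0, "rx": 0.2, "ry": 0.0, "rz": 0.0}, {"x": -30.0, "y": 0.0, "z": 2.0, "rx": 0.2, "ry": 0.0, "rz": 0.0}, {"x": -40.5, "y": 0.0, "z": 2.5, "rx": 0.0, "ry": 0.0, "rz": 0.0}, {"x": -46.5, "y": 0.0, "z": 3.0, "rx": 0.0, "ry": 0.0, "rz": 0.0}, {"x": -47.5, "y": -0.5, "z": 3.0, "rx": 0.0, "ry": 0.0, "rz": 0.0}]
```

Beautifully balanced; inserting between the prongs.

>>> arm_command(
  series=[
    {"x": -1.0, "y": 0.5, "z": 0.0, "rx": 0.2, "ry": 0.0, "rz": 0.0},
    {"x": -7.0, "y": 0.5, "z": 0.5, "rx": 0.4, "ry": 0.0, "rz": 0.0},
    {"x": -17.5, "y": 0.5, "z": 1.0, "rx": 0.2, "ry": 0.0, "rz": 0.0},
    {"x": -30.0, "y": 0.0, "z": 2.0, "rx": 0.2, "ry": 0.0, "rz": 0.0},
    {"x": -40.5, "y": 0.0, "z": 2.5, "rx": 0.0, "ry": 0.0, "rz": 0.0},
    {"x": -46.5, "y": 0.0, "z": 3.0, "rx": 0.0, "ry": 0.0, "rz": 0.0},
    {"x": -47.5, "y": -0.5, "z": 3.0, "rx": 0.0, "ry": 0.0, "rz": 0.0},
  ],
  hand=10,
  squeeze=55,
)

```text
time: 28.45
tool_pos: [0.4993, 0.1977, 0.2206]
tool_rot: [-3.138, 0.003, 3.08]
contact_force: [0.4, -0.3, -8.2]
opening: 0.0251
grip_force: 54.9
```

```bash
python3 -c "
from bal import *
p=look('side','ins.png')
L=load();L['P']['t'][-1]+=.05;save(L)
cycle(5)
s=observe();print(s['tool_pos'],s['tool_rot'],s['contact_force'],load()['v'])
p=read_camera('top');pr(p,['shoe','damper','fork','dock'])
"
```

```text
t 28.5 tcp err mm [ 1.5 -0.8  1.6] rot err [-0.001 -0.002  0.001] Fz -8.2
top 28.5 theta -0.009 pitch 0.019
side 28.6 theta -0.021 pitch 0.01
est -0.018 -0.022 d 0.0025 res [ 0.    -0.001  0.005 -0.001 -0.004 -0.005  0.005]
pred th [-0.018, -0.017, -0.013, -0.007, -0.004, -0.002]
phi [0.003, 0.007, 0.005, -0.0, -0.004]
[{"x": 0.0, "y": -0.5, "z": 0.0, "rx": -0.6, "ry": 0.0, "rz": 0.0}, {"x": 0.0, "y": -1.0, "z": 0.0, "rx": -0.8, "ry": 0.0, "rz": 0.0}, {"x": 0.0, "y": -1.0, "z": 0.0, "rx": -0.6, "ry": 0.0, "rz": 0.0}, {"x": 0.0, "y": -0.5, "z": 0.0, "rx": -0.4, "ry": 0.0, "rz": 0.0}, {"x": 0.0, "y": 0.0, "z": 0.0, "rx": 0.0, "ry": 0.0, "rz": 0.0}]
[0.49797751 0.19798754 0.2210118 ] [-3.13789511e+00  2.46507295e-03  3.08039709e+00] [-0.65940151 -0.56128778 -8.59043512] [0.604, 0.1915, 0.139, -0.061, -0.00531499789699611]
shoe [([0.4834, 0.1978, 0.1074], 0.82)]
damper [([0.6042, 0.1869, 0.1413], 0.74)]
fork [([0.6083, 0.1894, 0.3052], 0.55)]
dock []
```

View pics/ins.png

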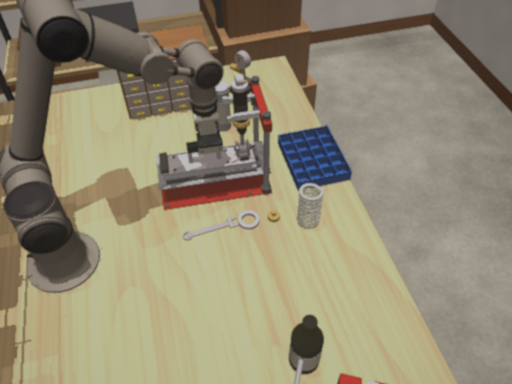

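The side view shows the damper upright between the prongs at about (241,105), with the shoe over the platform at about (210,160). Now I'll lower it.

>>> arm_command(
  series=[
    {"x": 0, "y": -0.5, "z": 1, "rx": -0.4, "ry": 0, "rz": 0},
    {"x": 0, "y": -0.5, "z": 4, "rx": -0.4, "ry": 0, "rz": 0},
    {"x": 0, "y": 0, "z": 8, "rx": -0.2, "ry": 0, "rz": 0},
    {"x": 0, "y": 0, "z": 12, "rx": 0, "ry": 0, "rz": 0},
    {"x": 0, "y": 0, "z": 15, "rx": 0.2, "ry": 0, "rz": 0},
    {"x": 0, "y": 0, "z": 17, "rx": 0.2, "ry": 0, "rz": 0},
    {"x": 0, "y": 0, "z": 18, "rx": 0.2, "ry": 0, "rz": 0},
    {"x": 0, "y": 0, "z": 19, "rx": 0.2, "ry": 0, "rz": 0},
    {"x": 0, "y": 0, "z": 20, "rx": 0.2, "ry": 0, "rz": 0},
    {"x": 0, "y": 0, "z": 20.5, "rx": 0.2, "ry": 0, "rz": 0},
  ],
  hand=10,
  squeeze=55,
)

```text
time: 29.95
tool_pos: [0.4985, 0.1979, 0.2005]
tool_rot: [-3.135, 0.003, 3.08]
contact_force: [-0.0, 0.1, -7.7]
opening: 0.0254
grip_force: 54.9
```

>>> arm_command(
  series=[
    {"x": 0, "y": 0, "z": 0.5, "rx": 0, "ry": 0, "rz": 0},
    {"x": 0, "y": 0, "z": 1, "rx": 0, "ry": 0, "rz": 0},
  ],
  hand=10,
  squeeze=55,
)

```text
time: 30.15
tool_pos: [0.4985, 0.1979, 0.1995]
tool_rot: [-3.135, 0.003, 3.08]
contact_force: [-0.3, 0.3, -8.0]
opening: 0.0253
grip_force: 54.9
```

>>> arm_command(
  series=[
    {"x": 0, "y": 0, "z": 0.5, "rx": 0.2, "ry": 0, "rz": 0},
    {"x": 0, "y": 0, "z": 1, "rx": 0.4, "ry": 0, "rz": 0},
    {"x": 0, "y": 0, "z": 1.5, "rx": 0.4, "ry": 0, "rz": 0},
  ],
  hand=10,
  squeeze=55,
)

```text
time: 30.45
tool_pos: [0.4985, 0.198, 0.199]
tool_rot: [-3.128, 0.004, 3.08]
contact_force: [-5.0, -1.5, 5.4]
opening: 0.0257
grip_force: 54.9
```

>>> arm_command(
  series=[
    {"x": 0, "y": 0, "z": 0.5, "rx": 0, "ry": 0, "rz": 0},
    {"x": 0, "y": 0, "z": 1, "rx": 0, "ry": 0, "rz": 0},
    {"x": 0, "y": 0, "z": 1, "rx": 0, "ry": 0, "rz": 0},
  ],
  hand=10,
  squeeze=55,
)

```text
time: 30.75
tool_pos: [0.4985, 0.1979, 0.1989]
tool_rot: [-3.128, 0.004, 3.08]
contact_force: [-6.0, -1.8, 9.3]
opening: 0.0255
grip_force: 54.9
```

>>> arm_command(
  series=[
    {"x": 0, "y": 0, "z": -0.5, "rx": -0.4, "ry": 0, "rz": 0},
    {"x": 0, "y": 0, "z": -1, "rx": -0.8, "ry": 0, "rz": 0},
    {"x": 0, "y": 0, "z": -1, "rx": -0.8, "ry": 0, "rz": 0},
  ],
  hand=10,
  squeeze=55,
)

```text
time: 31.05
tool_pos: [0.4986, 0.1973, 0.1987]
tool_rot: [-3.141, 0.004, 3.08]
contact_force: [-3.6, -5.1, 5.2]
opening: 0.0257
grip_force: 54.9
```

>>> arm_command(
  series=[
    {"x": 0, "y": 0, "z": 0, "rx": 0, "ry": 0, "rz": 0},
    {"x": 0, "y": 0, "z": 0, "rx": 0, "ry": 0, "rz": 0},
    {"x": 0, "y": 0, "z": 0, "rx": 0, "ry": 0, "rz": 0},
    {"x": 0, "y": 0, "z": 0, "rx": 0, "ry": 0, "rz": 0},
    {"x": 0, "y": 0, "z": 0, "rx": 0, "ry": 0, "rz": 0},
    {"x": 0, "y": 0, "z": 0, "rx": 0, "ry": 0, "rz": 0},
  ],
  hand=70,
  squeeze=20,
)

```text
time: 31.65
tool_pos: [0.4985, 0.1979, 0.198]
tool_rot: [-3.142, 0.003, 3.08]
contact_force: [0.7, 0.4, 0.3]
opening: 0.0676
grip_force: 0.0
```

```bash
python3 -c "
from bal import *
s=observe();print(s['time'],s['tool_pos'],s['contact_force'],s['opening'])
p=look('side','rel.png');pr(p,['damper','damper_top','shoe','handle'])
p=look('top','relt.png');pr(p,['damper','damper_top','shoe','dock'])
"
```

```text
31.65 [0.49849848 0.19794678 0.19798608] [0.69891904 0.3688119  0.31398558] 0.06756195241504748
damper [([0.6056, 0.1894, 0.1165], 0.88), ([0.4831, 0.1989, 0.1461], 0.67)]
damper_top [([0.606, 0.2099, 0.3807], 0.81), ([0.4844, 0.2037, 0.087], 0.6)]
shoe [([0.4809, 0.1961, 0.084], 0.69)]
handle [([0.4771, 0.198, 0.1477], 0.65), ([0.602, -0.4726, -0.0012], 0.47)]
damper [([0.6056, 0.1875, 0.1204], 0.86)]
damper_top [([0.6079, 0.2085, 0.3814], 0.94)]
shoe [([0.4801, 0.195, 0.0857], 0.63)]
dock [([0.5725, -0.0014, 0.0019], 0.59)]
```

View pics/relt.png

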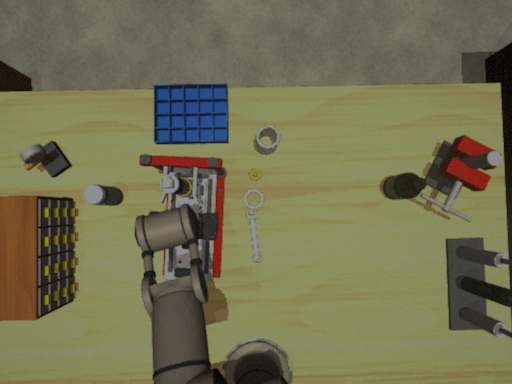

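The top view shows the shoe flat between the rails at about (195,230), with the damper top at about (170,185) resting lightly towards +y. Now I'll retreat straight up.

>>> arm_command(
  series=[
    {"x": 0, "y": 0, "z": -4, "rx": 0, "ry": 0, "rz": 0},
    {"x": 0, "y": 0, "z": -12, "rx": 0, "ry": 0, "rz": 0},
    {"x": 0, "y": 0, "z": -24, "rx": 0, "ry": 0, "rz": 0},
    {"x": 5, "y": 0, "z": -40, "rx": 0, "ry": 0, "rz": 0},
    {"x": 12, "y": 0, "z": -60, "rx": 0, "ry": 0, "rz": 0},
    {"x": 20, "y": 0, "z": -80, "rx": 0, "ry": 0, "rz": 0},
    {"x": 30, "y": 0, "z": -100, "rx": 0, "ry": 0, "rz": 0},
    {"x": 35, "y": 0, "z": -110, "rx": 0, "ry": 0, "rz": 0},
    {"x": 35, "y": 0, "z": -110, "rx": 0, "ry": 0, "rz": 0},
    {"x": 35, "y": 0, "z": -110, "rx": 0, "ry": 0, "rz": 0},
    {"x": 35, "y": 0, "z": -110, "rx": 0, "ry": 0, "rz": 0},
  ],
  hand=80,
  squeeze=20,
)

```text
time: 33.25
tool_pos: [0.4632, 0.1999, 0.307]
tool_rot: [-3.141, 0.001, 3.08]
contact_force: [-0.1, 0.3, -1.0]
opening: 0.0802
grip_force: 0.0
```

```bash
python3 -c "
from bal import *
s=observe();print(s['time'],s['tool_pos'],s['contact_force'],s['opening'])
p=look('side','fin.png');pr(p,['damper','damper_top','shoe','handle','dock'])
p=look('top');pr(p,['damper','damper_top','shoe','handle','dock'])
"
```

```text
33.25 [0.46316187 0.19988081 0.30697062] [-0.13493105  0.25276457 -1.04727158] 0.08015754467853953
damper [([0.6037, 0.1905, 0.1143], 0.97)]
damper_top [([0.6071, 0.2094, 0.3829], 0.86)]
shoe [([0.4779, 0.1991, 0.0853], 0.77), ([0.4843, 0.2021, -0.0024], 0.65)]
handle [([0.4808, 0.2004, 0.1479], 0.88)]
dock [([0.4848, 0.2008, 0.0871], 0.62), ([0.65, 0.1903, 0.0834], 0.47)]
damper [([0.608, 0.1901, 0.1199], 0.85)]
damper_top [([0.6077, 0.2077, 0.3808], 0.65)]
shoe [([0.4827, 0.1956, 0.0885], 0.66)]
handle [([0.4823, 0.2002, 0.1533], 0.94)]
dock [([0.6082, 0.2093, 0.3824], 0.47), ([0.6077, 0.1911, 0.3036], 0.43)]
```

View pics/fin.png

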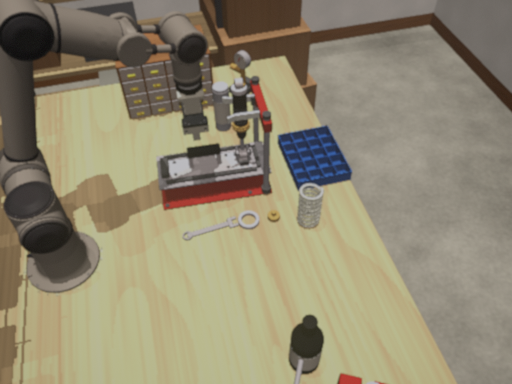

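The shoe lies flat at dock, about (210,160), and the damper stands between the prongs at (240,105) with a lean of about 0.07 rad. The gripper is clear.

```bash
python3 -c "
from cell import *
print(hand_in())"
```

```text
the job is handed in; nothing more can be done
None
```

The job is handed in: the shoe sits flat on the platform within a few millimetres of dock, with the damper standing between the prongs at about 0.07 rad lean and the gripper clear. The arm finished at about 33 s, but the hand-in returned no verdict.

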